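# Load spare circuit boards into the pull-out rack shelf

## Robot

A 6-joint arm with a two-finger parallel gripper is mounted at the origin on the work surface. World frame = base frame: x ahead of the robot, y to its left, z up, the work surface at z = 0. Lengths are in m, angles in rad, forces in N, time in s.
With the tool pointing down it reaches from about 0.3 to 0.775 m from the base axis. Payload 14.6 kg.
Tool frame: the origin (TCP) lies on the centre line of the jaws, within the pads' length; the fingertips stand 19 mm ahead of it and the grasp point (between the pads) is the TCP; z points along the fingers, y is the line along which they close (so a half turn about z gives the same grasp; the last joint's range is limited). The gripper opens to 94 mm and grips with 3 to 60 N. Pads are 16 mm wide; open, the fingers measure 119 mm over their backs; the gripper's body (75 mm by 177 mm) begins 78 mm behind the grasp point.
Start: joints at [1.251, 0.3, 1.521, -0, 1.321, -0.067], TCP at [0.138, 0.533, 0.224] pointing down, gripper open.
Joint ranges: [-3.03, 3.03], [-0.79, 2.21], [0.23, 2.52], [-1.04, 4.18], [0, 3.07], [-2.55, 2.55]. Speed limits (rad/s): [2.22, 2.22, 2.57, 3.14, 3.14, 3.14].

## Interface

Orientations are given as [roll, pitch, yaw] about the fixed x, y, z axes, in that order (R = Rz(yaw) Ry(pitch) Rx(roll)).
In Python, from station import get_obs, camera, workorder gives the robot as it stands.
- The arm moves only by the tool play_rows, never from a script. Its argument "motion" is a list that holds one entry, the list of rows, each a list of 7 numbers: the shift along the tool's x, y, z as a fraction of full scale, then the turn, a rotation vector about the tool's x, y, z as a fraction of full scale, then the opening, from -1 (shut) to 1 (fully open). In form: [[[x, y, z, ax, ay, az, grip], ...]]. A call has 1 to 10 rows; each row is the pose to reach, as a shift and turn from the pose commanded when the call began, along the tool's axes at that moment, turning the shorter way round; what a row does not reach only later rows make up. Full scale, the value 1, is 0.25 m for a shift and 2 pi rad for a turn. A row lasts 1/10 s, in which the tool goes at most 50 mm and 8.59 degrees, less where a joint would pass 70% of its speed; a pose out of reach is approached as far as the arm can. A call with a number of a shift or a turn outside -1 to 1 is refused whole. A call with a gripper value outside its range is refused whole. The fingers move at their own pace and stop on an object; "grip_force" is the grip in N (left out, the last holds). Time passes only in rows, so rows that repeat a pose let the fingers close. It gives the time, the measured TCP pose, the force, the opening and the grip force at its end, in the units of the state.
- get_obs(): the state, without advancing time (a new reading comes with each control period).
- camera(name): name is "side" or "top" or "wrist"; returns a dict with "frame" (400x640x3 uint8, red, green, blue), "z_map" (400x640 float32, m along the optical axis (not along the pixel's ray), 0 where there is no reading), "camera_matrix" (3x3 intrinsics, pixels), "T" (4x4, takes a point from camera to world coordinates); the wrist camera has in their place "T_tool_cam" (4x4, takes a point from camera to tool coordinates, whose origin is the TCP and whose axes are the flange's). Camera axes: x right, y up, looking along -z (the intrinsics and any distortion apply to the point x, -y, -z); pixel columns grow to the right and rows downward; lengths in m; the calibration is good to about 2 mm. The wrist camera is an equidistant fisheye: a pixel r from the principal point sees the ray r / f radians off the axis. A picture is of the moment at which its call begins: read the wrist's pose just before it.
- workorder.hand_in(): hands the job in; it is judged then, once.
The state is a dict: "time_s": time; "qpos": joint angles; "joint_vel": joint speeds; "tau": joint torques, N m; "ee_pos": TCP position; "eef_rot": TCP orientation; "force": force on the tool from outside, world axes, zero at the start; "moment": the same for the moment, N m; "grip_width": finger opening in m; "grip_force": force on a finger pad.
Only numpy, scipy, OpenCV 4.12 (cv2) and the standard library are available. Lean on these libraries where they do the work, as an engineer would, in place of code of your own. Each camera call takes 0.05 s, during which the arm holds its last target. There are 200 camera calls.

## Task

Pull the rack's shelf out to its stop and, using the flat lifter slid under each bare circuit board, move every board from the bench to the shelf, one board to a bay, centred between the ribs and square to the shelf. Then push the shelf fully home with the boards on it and have the lifter lying back on its rubber outline. Never touch a board with the gripper, and leave the other things on the bench where they are.

Things in the scene. Friction and masses are not known exactly. Their poses are not given: they have to be found in the camera images.
- shelf (a joint): how far the rack's shelf is pulled out, m: 0 fully home, 0.165 at its stop. It slides straight towards the rack's front (-x of the bay frames); about 2 N of friction
- pull_tab (a point): shelf's pull tab: upright black block 40 (along the slide) x 14 (across) x 28 mm high at the middle of the shelf's front edge, top 4 mm below the shelf surface; pinch it from above across y. Point: mid-thickness, 8 mm below its top, 22 mm ahead of the shelf's edge; x into the rack, y left. Rack 360 wide x 240 deep x 125 mm high; when home, the shelf's edge is 16 mm ahead of it
- lifter: stiff steel spatula with a wooden handle, lying flat, 220 g. Origin: underside of its plate, straight below the handle's middle; x to the blade's tip, z up. Plate 3 mm thick: 60 mm wide from x -40 to +41 mm, then the blade, 38 mm wide, from x +41 to +129 mm. Handle 70 (x) x 18 (y) x 34 mm, from z 48 to 82 mm, on a neck; pinch it from above across y
- lifter_mid (a point): middle of the lifter's plate underside, 44.5 mm from the lifter's origin towards the tip
- pad: the lifter's place: a dark rubber outline 190 x 75 mm, 1 mm thin, flat on the bench. Origin at its centre, x along its length
- board0: bare green circuit board 72 x 72 x 3 mm on four brass standoffs (6 mm thick, 10 mm high, 31 mm from the middle in x and in y): a 10 mm gap below it and 56 mm between standoffs, open on all four sides. Origin: centre, level with the standoffs' feet. Heatsink in the middle, black connector at +x, 30 mm high in all. 90 g. May be absent
- bay0 (a point): centre of a bay of the shelf (bay0 left, bay1 middle, bay2 right as the robot sees them), on the shelf surface 45 mm above the bench, 94 mm behind the shelf's front edge (no lip); x into the rack, y left. Ribs 6 mm high and 4 mm thick stand with their middles 50 mm to its left and right
- board1: bare green circuit board 72 x 72 x 3 mm on four brass standoffs (6 mm thick, 10 mm high, 31 mm from the middle in x and in y): a 10 mm gap below it and 56 mm between standoffs, open on all four sides. Origin: centre, level with the standoffs' feet. Heatsink in the middle, black connector at +x, 30 mm high in all. 90 g. May be absent
- bay1 (a point): centre of a bay of the shelf (bay0 left, bay1 middle, bay2 right as the robot sees them), on the shelf surface 45 mm above the bench, 94 mm behind the shelf's front edge (no lip); x into the rack, y left. Ribs 6 mm high and 4 mm thick stand with their middles 50 mm to its left and right
- board2: bare green circuit board 72 x 72 x 3 mm on four brass standoffs (6 mm thick, 10 mm high, 31 mm from the middle in x and in y): a 10 mm gap below it and 56 mm between standoffs, open on all four sides. Origin: centre, level with the standoffs' feet. Heatsink in the middle, black connector at +x, 30 mm high in all. 90 g. May be absent
- bay2 (a point): centre of a bay of the shelf (bay0 left, bay1 middle, bay2 right as the robot sees them), on the shelf surface 45 mm above the bench, 94 mm behind the shelf's front edge (no lip); x into the rack, y left. Ribs 6 mm high and 4 mm thick stand with their middles 50 mm to its left and right
- mug: white mug, 76 mm wide, 90 mm high; not part of the job
- paste_jar: closed jar, 56 mm wide, 70 mm high; not part of the job
- module_a: small steel transceiver module 57 x 14 x 12 mm; not part of the job
- module_b: small steel transceiver module 57 x 14 x 12 mm; not part of the job
- screwdriver: screwdriver lying on the bench; not part of the job
- screw_tray: black two-part tray 110 x 80 x 30 mm; not part of the job

How it is judged:
On the way, in this order (a step that is already met when the one before it is completed fails the run):
1. the shelf is pulled out to its stop (within 8 mm of 165 mm) (value of joint shelf above 0.157 m), for 0.2 s.
2. shelf still out (over 150 mm), every board stands at rest in its own bay, within 12 mm of its centre along the slide and 9 mm across, square within 0.17 rad (any side forward), free of the lifter (value of joint shelf above 0.15 m and ((x of board0 in the frame of bay0 between -0.012 and 0.012 m and y of board0 in the frame of bay0 between -0.009 and 0.009 m and z of board0 in the frame of bay0 between -0.004 and 0.004 m) or (x of board0 in the frame of bay1 between -0.012 and 0.012 m and y of board0 in the frame of bay1 between -0.009 and 0.009 m and z of board0 in the frame of bay1 between -0.004 and 0.004 m) or (x of board0 in the frame of bay2 between -0.012 and 0.012 m and y of board0 in the frame of bay2 between -0.009 and 0.009 m and z of board0 in the frame of bay2 between -0.004 and 0.004 m)) and (angle between the x axis of board0 and the x axis of bay0, either way round below 0.17 rad or angle between the x axis of board0 and the x axis of bay0, either way round above 1.4 rad) and angle between each of board0, board1, board2's own z axis and vertical below 0.08 rad and linear speed of each of board0, board1, board2 below 0.03 m/s and contact force between lifter and board0 below 0.05 N and ((x of board1 in the frame of bay0 between -0.012 and 0.012 m and y of board1 in the frame of bay0 between -0.009 and 0.009 m and z of board1 in the frame of bay0 between -0.004 and 0.004 m) or (x of board1 in the frame of bay1 between -0.012 and 0.012 m and y of board1 in the frame of bay1 between -0.009 and 0.009 m and z of board1 in the frame of bay1 between -0.004 and 0.004 m) or (x of board1 in the frame of bay2 between -0.012 and 0.012 m and y of board1 in the frame of bay2 between -0.009 and 0.009 m and z of board1 in the frame of bay2 between -0.004 and 0.004 m)) and (angle between the x axis of board1 and the x axis of bay0, either way round below 0.17 rad or angle between the x axis of board1 and the x axis of bay0, either way round above 1.4 rad) and contact force between lifter and board1 below 0.05 N and ((x of board2 in the frame of bay0 between -0.012 and 0.012 m and y of board2 in the frame of bay0 between -0.009 and 0.009 m and z of board2 in the frame of bay0 between -0.004 and 0.004 m) or (x of board2 in the frame of bay1 between -0.012 and 0.012 m and y of board2 in the frame of bay1 between -0.009 and 0.009 m and z of board2 in the frame of bay1 between -0.004 and 0.004 m) or (x of board2 in the frame of bay2 between -0.012 and 0.012 m and y of board2 in the frame of bay2 between -0.009 and 0.009 m and z of board2 in the frame of bay2 between -0.004 and 0.004 m)) and (angle between the x axis of board2 and the x axis of bay0, either way round below 0.17 rad or angle between the x axis of board2 and the x axis of bay0, either way round above 1.4 rad) and contact force between lifter and board2 below 0.05 N), for 0.3 s.
At the end, for the whole second after the job is handed in: Shelf home within 8 mm; each board upright and still in its own bay, within 12 mm of centre along the slide, 9 mm across, square within 0.17 rad, free of the lifter; lifter flat and still on the bench, plate middle within 20 mm of the outline's middle, in line with it within 0.17 rad, either way (((x of board0 in the frame of bay0 between -0.012 and 0.012 m and y of board0 in the frame of bay0 between -0.009 and 0.009 m and z of board0 in the frame of bay0 between -0.004 and 0.004 m) or (x of board0 in the frame of bay1 between -0.012 and 0.012 m and y of board0 in the frame of bay1 between -0.009 and 0.009 m and z of board0 in the frame of bay1 between -0.004 and 0.004 m) or (x of board0 in the frame of bay2 between -0.012 and 0.012 m and y of board0 in the frame of bay2 between -0.009 and 0.009 m and z of board0 in the frame of bay2 between -0.004 and 0.004 m)) and (angle between the x axis of board0 and the x axis of bay0, either way round below 0.17 rad or angle between the x axis of board0 and the x axis of bay0, either way round above 1.4 rad) and angle between each of board0, board1, board2, lifter's own z axis and vertical below 0.08 rad and linear speed of each of board0, board1, board2, lifter below 0.03 m/s and contact force between lifter and board0 below 0.05 N and ((x of board1 in the frame of bay0 between -0.012 and 0.012 m and y of board1 in the frame of bay0 between -0.009 and 0.009 m and z of board1 in the frame of bay0 between -0.004 and 0.004 m) or (x of board1 in the frame of bay1 between -0.012 and 0.012 m and y of board1 in the frame of bay1 between -0.009 and 0.009 m and z of board1 in the frame of bay1 between -0.004 and 0.004 m) or (x of board1 in the frame of bay2 between -0.012 and 0.012 m and y of board1 in the frame of bay2 between -0.009 and 0.009 m and z of board1 in the frame of bay2 between -0.004 and 0.004 m)) and (angle between the x axis of board1 and the x axis of bay0, either way round below 0.17 rad or angle between the x axis of board1 and the x axis of bay0, either way round above 1.4 rad) and contact force between lifter and board1 below 0.05 N and ((x of board2 in the frame of bay0 between -0.012 and 0.012 m and y of board2 in the frame of bay0 between -0.009 and 0.009 m and z of board2 in the frame of bay0 between -0.004 and 0.004 m) or (x of board2 in the frame of bay1 between -0.012 and 0.012 m and y of board2 in the frame of bay1 between -0.009 and 0.009 m and z of board2 in the frame of bay1 between -0.004 and 0.004 m) or (x of board2 in the frame of bay2 between -0.012 and 0.012 m and y of board2 in the frame of bay2 between -0.009 and 0.009 m and z of board2 in the frame of bay2 between -0.004 and 0.004 m)) and (angle between the x axis of board2 and the x axis of bay0, either way round below 0.17 rad or angle between the x axis of board2 and the x axis of bay0, either way round above 1.4 rad) and contact force between lifter and board2 below 0.05 N and value of joint shelf below 0.008 m and height (world z) of lifter below 0.006 m and horizontal distance between lifter_mid and pad below 0.02 m and angle between the x axis of lifter and the x axis of pad, either way round below 0.17 rad); the robot touches nothing.
It fails at once if the gripper or arm touches a circuit board (over 0.5 N) (contact force between any of the fingers, the arm and board0 above 0.5 N or contact force between any of the fingers, the arm and board1 above 0.5 N or contact force between any of the fingers, the arm and board2 above 0.5 N).
It fails at once if one of the other things on the bench is moved more than 40 mm (distance of any of mug, paste_jar, module_a, module_b, screwdriver, screw_tray from where it was at the start of the episode above 0.04 m).
Of board0, board1, board2 only 2 to 3 are there at a start; the rules pass over those that are not, and their reading is None.
At some moment in a run one of board0, board1, board2 may be knocked a few centimetres aside while the robot is not near it.
It also fails if it takes over 210 s, if anything falls off the work surface, if the arm or the gripper's body presses on something with over 40 N, if the wrist force passes 120 N, or if a joint passes its speed limit or range.

## Working session

There is one attempt and no reset: what is moved stays moved. The work goes in short steps, Python scripts to look and compute and a tool call to move; the robot and the scene stay as the last step left them, time stands still between calls to the robot, and variables do not carry over. Pictures are saved under pics/ and viewed, at most 14 in all, crops included, and the job is handed in when it is done.

Besides the shell and the picture viewer there is one more tool, called after ">>>" by a JSON object that holds its "op" and its "data". play_rows: Moves the arm, as the interface text tells. Its arguments: {"type":"object","properties":{"motion":{"type":"array"},"grip_force":{"type":"number"}},"required":["motion"]}

```bash
ls; mkdir -p pics; cat > h.py <<'E'
import numpy as np, cv2
from station import get_obs, camera
def world(c):
    K=c["camera_matrix"];T=c["T"];z=c["z_map"]
    v,u=np.mgrid[0:z.shape[0],0:z.shape[1]]
    P=np.stack([(u-K[0,2])/K[0,0]*z,-(v-K[1,2])/K[1,1]*z,-z],-1)
    W=P@T[:3,:3].T+T[:3,3]; W[z<=0]=np.nan
    return W
E
python3 - <<'E'
from h import *
print(get_obs())
for n in("top","side","wrist"):
    c=camera(n); cv2.imwrite(f"pics/{n}0.png",c["frame"][...,::-1])
    print(n,c["camera_matrix"].tolist(),np.round(c.get("T",c.get("T_tool_cam")),4).tolist(),(c["z_map"]>0).mean())
    if n!="wrist": np.save(f"{n}0.npy",world(c)); np.save(f"{n}0f.npy",c["frame"])
E
```

```text
pics
{'time_s': 0.0, 'qpos': array([ 1.25140724e+00,  3.00472750e-01,  1.52158552e+00,  3.38900463e-05,
        1.32072590e+00, -6.65905998e-02]), 'joint_vel': array([-0.00039379, -0.00114943, -0.00125477, -0.00146278,  0.00080423,
       -0.00037601]), 'tau': array([-7.88272810e-04, -5.31800008e+01, -3.52737951e+01,  7.08070910e-02,
        2.44584319e-02, -7.28276336e-05]), 'ee_pos': array([0.13747444, 0.53228472, 0.22388355]), 'eef_rot': array([-3.14040597e+00, -1.12037906e-04,  2.88878570e+00]), 'force': array([-0.89555578, -0.56155354,  0.26341996]), 'moment': array([-0.0193353 , -0.01593736,  0.00842667]), 'grip_force': 0.0, 'grip_width': 0.09368910833280508}
top [[506.1150821124423, 0.0, 320.54440239349157], [0.0, 506.1150821124423, 198.48449429460288], [0.0, 0.0, 1.0]] [[0.0061, 0.9865, -0.1639, 0.2709], [-0.9998, 0.0088, 0.0156, 0.0393], [0.0168, 0.1638, 0.9863, 1.5597], [0.0, 0.0, 0.0, 1.0]] 0.99596875
side [[471.9551188305262, 0.0, 307.81369576813336], [0.0, 471.9551188305262, 205.53782538756707], [0.0, 0.0, 1.0]] [[-0.989, 0.1146, -0.0939, 0.4179], [-0.1472, -0.6855, 0.7131, 0.8777], [0.0174, 0.719, 0.6948, 0.9185], [0.0, 0.0, 0.0, 1.0]] 0.9960625
wrist [[309.70691628693146, 0.0, 318.49325165417804], [0.0, 309.70691628693146, 200.94097445655234], [0.0, 0.0, 1.0]] [[0.0, 0.9651, 0.2619, 0.0758], [1.0, -0.0, 0.0001, 0.0004], [0.0001, 0.2619, -0.9651, -0.1608], [0.0, 0.0, 0.0, 1.0]] 0.989609375
```

View pics/top0.png

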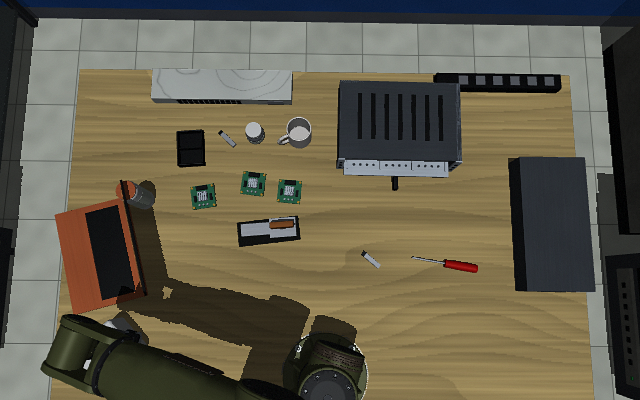

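View pics/side0.png

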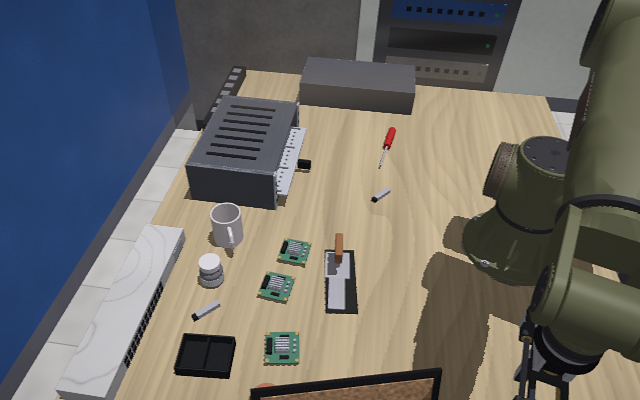

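```bash
cat >> h.py <<'E'
def blobs(mask,W,amin=30):
    n,l,s,ce=cv2.connectedComponentsWithStats(mask.astype(np.uint8))
    out=[]
    for i in range(1,n):
        if s[i,4]<amin: continue
        p=W[l==i]; p=p[np.isfinite(p[:,0])]
        if len(p)<5: continue
        r=cv2.minAreaRect((p[:,:2]*1000).astype(np.float32))
        out.append((ce[i].round(0).tolist(),int(s[i,4]),np.round(r[0],1).tolist(),np.round(r[1],1).tolist(),round(r[2],1),np.round(np.percentile(p[:,2]*1000,[5,50,95]),1).tolist()))
    return out
E
python3 - <<'E'
from h import *
for n in("top","side"):
    W=np.load(n+"0.npy");f=np.load(n+"0f.npy");h=cv2.cvtColor(f,cv2.COLOR_RGB2HSV)
    H,S,V=[h[...,i].astype(int) for i in range(3)]
    z=W[...,2]; inb=(W[...,0]>.2)&(W[...,0]<.9)&(abs(W[...,1])<.6)
    print(n,"green");[print(b) for b in blobs((H>40)&(H<90)&(S>60)&inb&(z<.05),W)]
    print("red/brown");[print(b) for b in blobs(((H<15)|(H>170))&(S>110)&inb&(z>.01)&(z<.1),W,15)]
    print("dark");[print(b) for b in blobs((V<45)&inb&(z<.06),W)]
    print("above");[print(b) for b in blobs(inb&(z>.006)&(z<.3),W)]
E
```

```text
top green
([253.0, 184.0], 338, [574.6, 227.4], [75.0, 73.2], 82.5, [6.5, 13.0, 19.2])
([289.0, 192.0], 339, [551.8, 113.1], [72.1, 76.2], 85.3, [7.3, 12.7, 18.4])
([203.0, 197.0], 353, [533.0, 380.7], [76.4, 76.3], 10.5, [5.7, 12.9, 18.8])
red/brown
([281.0, 224.0], 153, [439.9, 131.4], [18.5, 65.1], 3.5, [67.3, 81.4, 86.6])
([133.0, 274.0], 432, [313.2, 596.8], [206.9, 85.4], 23.9, [11.4, 16.2, 21.7])
([461.0, 266.0], 272, [324.3, -411.6], [100.7, 25.2], 79.8, [13.5, 22.6, 29.5])
dark
([487.0, 88.0], 416, [891.1, -512.4], [17.6, 175.1], 0.1, [8.7, 35.4, 45.1])
([338.0, 105.0], 35, [827.4, -38.0], [1.2, 132.1], 88.7, [0.4, 42.6, 56.5])
([208.0, 101.0], 231, [835.2, 372.4], [202.1, 7.1], 89.8, [3.1, 22.1, 38.1])
([191.0, 148.0], 998, [686.4, 423.5], [117.6, 82.5], 5.1, [-1.8, 6.8, 31.2])
([337.0, 151.0], 33, [686.3, -35.2], [2.0, 95.9], 88.6, [-0.7, 15.9, 32.9])
([515.0, 226.0], 1000, [455.4, -580.0], [16.6, 405.8], 88.5, [2.3, 30.9, 56.7])
([254.0, 174.0], 53, [601.7, 222.4], [33.5, 16.0], 85.4, [14.7, 21.8, 28.0])
([395.0, 182.0], 93, [580.9, -223.5], [34.3, 50.8], 88.2, [0.1, 38.3
[... 3231 characters left out ...]
.0, 318.0], 6590, [866.2, 331.8], [67.5, 441.7], 0.0, [16.0, 43.2, 46.2])
([338.0, 249.0], 261, [440.8, 135.2], [17.9, 71.6], 5.3, [14.8, 80.3, 83.9])
([294.0, 251.0], 654, [551.3, 114.9], [75.7, 72.7], 85.2, [10.1, 14.4, 29.4])
([210.0, 270.0], 712, [728.4, 228.5], [54.9, 52.0], 87.6, [13.2, 56.4, 71.7])
([276.0, 286.0], 798, [574.8, 227.3], [75.8, 73.0], 83.8, [10.3, 14.4, 29.3])
([205.0, 309.0], 201, [719.3, 314.9], [66.0, 18.4], 45.6, [7.2, 11.3, 14.0])
([204.0, 355.0], 1164, [683.6, 425.8], [110.8, 82.8], 4.5, [7.2, 22.7, 30.9])
([281.0, 348.0], 1084, [532.6, 380.4], [70.5, 75.1], 9.3, [10.3, 14.1, 29.4])
([358.0, 387.0], 4235, [395.8, 526.2], [315.7, 36.2], 11.4, [156.3, 187.4, 201.0])
```

View pics/wrist0.png

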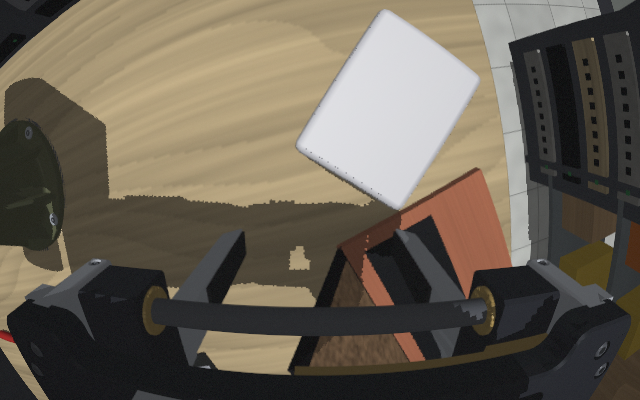

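```bash
python3 - <<'E'
from h import *
for n in("top","side"):
    W=np.load(n+"0.npy");f=np.load(n+"0f.npy").astype(int)
    z=W[...,2];x=W[...,0];y=W[...,1]
    m=(z>.115)&(z<.135)&(x>.5)&(x<.95)&(y<.02)&(y>-.5)
    print(n);[print(b) for b in blobs(m,W,300)]
    w=(f.min(2)>120)&(x>.55)&(x<.66)&(y<.02)&(y>-.5)&(z<.1)
    [print("white",b) for b in blobs(w,W,60)]
    d=(f.max(2)<50)&(x>.54)&(x<.61)&(y<-.15)&(y>-.3)&(z>.03)&(z<.06)
    [print("tab",b) for b in blobs(d,W,8)]
    d=(f.max(2)<50)&(x>.545)&(x<.575)&(y<-.15)&(y>-.3)&(z>.03)&(z<.06)
    print(np.nanmean(W[d],0), np.nanmin(W[d],0),np.nanmax(W[d],0))
E
```

```text
top
([400.0, 121.0], 9499, [747.0, -217.1], [363.6, 247.7], 89.1, [119.8, 125.1, 130.3])
white ([395.0, 168.0], 1427, [620.4, -222.4], [333.4, 47.7], 89.3, [39.4, 45.0, 50.8])
tab ([395.0, 182.0], 68, [576.2, -213.5], [40.6, 14.3], 0.1, [33.5, 40.0, 46.9])
[ 0.56462375 -0.21252552  0.03990181] [ 0.55588863 -0.21918903  0.03204157] [ 0.57429884 -0.20637999  0.04897552]
side
([244.0, 136.0], 6418, [747.8, -215.3], [371.4, 246.5], 89.4, [121.6, 124.8, 127.7])
white ([295.0, 173.0], 3165, [605.0, -240.0], [109.8, 519.9], 0.0, [-3.1, 0.8, 46.8])
tab ([304.0, 162.0], 66, [575.8, -210.5], [16.8, 38.1], 85.3, [30.7, 38.4, 42.7])
[ 0.56579047 -0.20887237  0.03713081] [ 0.55706319 -0.21745112  0.03026087] [ 0.5749229  -0.20352435  0.04355589]
```

```bash
cat >> h.py <<'E'
from scipy.spatial.transform import Rotation as Ro
def plan(*ways,grip=1):
    """ways: (x,y,z,yaw) mm; prints row + number of rows for each"""
    o=get_obs();p=np.array(o["ee_pos"])*1000;R=Ro.from_euler("xyz",o["eef_rot"])
    print("at",p.round(1),np.round(o["eef_rot"],3),"t",round(o["time_s"],2))
    for x,y,z,yaw in ways:
        T=Ro.from_euler("xyz",[np.pi,0,yaw]);d=np.array([x,y,z])-p
        s=R.inv().apply(d)/250;r=(R.inv()*T).as_rotvec()/(2*np.pi)
        n=max(np.linalg.norm(d)/50,np.linalg.norm(r)*360/8.59)
        print(np.round([*s,*r,grip],4).tolist(),"rows>=",round(n,1),"!!" if abs(s).max()>1 else "")
        p=np.array([x,y,z]);R=T
E
python3 -c "
from h import *
plan((250,340,224,3.0),(380,120,224,3.124),(480,-60,200,3.124),(572,-212,130,3.124))"
```

```text
at [137.5 532.4 224. ] [-3.141 -0.     2.889] t 0.15
[-0.6281, -0.6324, 0.0007, -0.0001, -0.0, -0.0177, 1.0] rows>= 4.5 
[-0.639, -0.7978, -0.0, 0.0, 0.0, -0.0197, 1.0] rows>= 5.1 
[-0.4126, -0.7129, 0.096, 0.0, 0.0, 0.0, 1.0] rows>= 4.1 
[-0.3786, -0.6014, 0.28, 0.0, 0.0, 0.0, 1.0] rows>= 3.8
```

>>> {"op": "play_rows", "data": {"motion": [[[-0.628, -0.632, 0, 0, 0, -0.0177, 1], [-0.628, -0.632, 0, 0, 0, -0.0177, 1], [-0.628, -0.632, 0, 0, 0, -0.0177, 1], [-0.628, -0.632, 0, 0, 0, -0.0177, 1], [-0.628, -0.632, 0, 0, 0, -0.0177, 1], [-0.628, -0.632, 0, 0, 0, -0.0177, 1], [-0.628, -0.632, 0, 0, 0, -0.0177, 1]]]}}

```text
time_s: 0.85
ee_pos: [0.2501, 0.3404, 0.2246]
eef_rot: [3.141, 0.0, 2.999]
force: [-0.1, -0.4, -1.0]
grip_width: 0.0941
grip_force: 0.0
```

>>> {"op": "play_rows", "data": {"motion": [[[-0.639, -0.798, 0, 0, 0, -0.0197, 1], [-0.639, -0.798, 0, 0, 0, -0.0197, 1], [-0.639, -0.798, 0, 0, 0, -0.0197, 1], [-0.639, -0.798, 0, 0, 0, -0.0197, 1], [-0.639, -0.798, 0, 0, 0, -0.0197, 1], [-0.639, -0.798, 0, 0, 0, -0.0197, 1], [-0.639, -0.798, 0, 0, 0, -0.0197, 1], [-0.639, -0.798, 0, 0, 0, -0.0197, 1]]]}}

```text
time_s: 1.65
ee_pos: [0.3797, 0.1215, 0.2243]
eef_rot: [3.141, -0.001, 3.125]
force: [0.2, 0.1, -0.4]
grip_width: 0.0939
grip_force: 0.0
```

>>> {"op": "play_rows", "data": {"motion": [[[-0.4126, -0.713, 0.096, 0, 0, 0, 1], [-0.4126, -0.713, 0.096, 0, 0, 0, 1], [-0.4126, -0.713, 0.096, 0, 0, 0, 1], [-0.4126, -0.713, 0.096, 0, 0, 0, 1], [-0.4126, -0.713, 0.096, 0, 0, 0, 1], [-0.4126, -0.713, 0.096, 0, 0, 0, 1]]]}}

```text
time_s: 2.25
ee_pos: [0.4802, -0.0589, 0.1999]
eef_rot: [3.141, -0.001, 3.124]
force: [-0.0, 0.1, 0.2]
grip_width: 0.0937
grip_force: 0.0
```

>>> {"op": "play_rows", "data": {"motion": [[[-0.3786, -0.601, 0.28, 0, 0, 0, 1], [-0.3786, -0.601, 0.28, 0, 0, 0, 1], [-0.3786, -0.601, 0.28, 0, 0, 0, 1], [-0.3786, -0.601, 0.28, 0, 0, 0, 1], [-0.3786, -0.601, 0.28, 0, 0, 0, 1], [-0.3786, -0.601, 0.28, 0, 0, 0, 1], [-0.3786, -0.601, 0.28, 0, 0, 0, 1]]]}}

```text
time_s: 2.95
ee_pos: [0.5722, -0.2094, 0.1315]
eef_rot: [-3.141, 0.001, 3.126]
force: [0.6, 0.3, 0.2]
grip_width: 0.0938
grip_force: 0.0
```

```bash
cat >> h.py <<'E'
def wrist():
    o=get_obs();c=camera("wrist");K=c["camera_matrix"];z=c["z_map"]
    v,u=np.mgrid[0:400,0:640];a=(u-K[0,2])/K[0,0];b=(v-K[1,2])/K[1,1]
    r=np.hypot(a,b)+1e-9;t=np.tan(np.minimum(r,1.45))/r
    P=np.stack([a*t*z,-b*t*z,-z],-1);M=c["T_tool_cam"]
    P=P@M[:3,:3].T+M[:3,3]
    R=Ro.from_euler("xyz",o["eef_rot"]).as_matrix()
    W=P@R.T+o["ee_pos"];W[z<=0]=np.nan
    return c["frame"],W
def save(n,f): cv2.imwrite(f"pics/{n}.png",f[...,::-1])
E
python3 - <<'E'
from h import *
f,W=wrist(); save("w1",f)
x,y,z=np.moveaxis(W,-1,0)
for k in [(100,320),(150,320),(200,320),(250,320),(150,200),(150,450)]: print(k,W[k].round(3),f[k])
plan((572,-212.5,36,3.124))
E
```

```text
(100, 320) [ 0.479 -0.206 -0.   ] [171 154 121]
(150, 320) [ 0.526 -0.207 -0.001] [92 83 67]
(200, 320) [ 0.564 -0.208  0.042] [21 22 23]
(250, 320) [ 0.608 -0.208  0.045] [ 92  95 100]
(150, 200) [ 0.522 -0.326 -0.001] [193 173 135]
(150, 450) [ 0.525 -0.077  0.   ] [93 85 68]
at [ 572.2 -209.7  131.7] [-3.141e+00  1.000e-03  3.126e+00] t 3.0
[0.0013, -0.0111, 0.3828, -0.0001, 0.0002, 0.0003, 1.0] rows>= 1.9
```

View pics/w1.png

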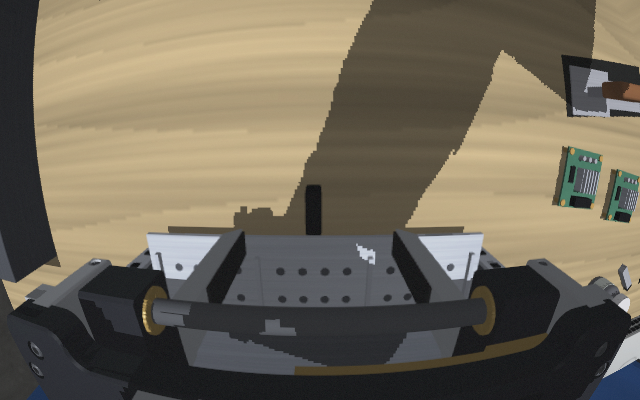

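```bash
python3 - <<'E'
from h import *
f,W=wrist();x,y,z=np.moveaxis(W,-1,0)
t=(f.max(2)<60)&(abs(z-.042)<.004)&(x<.61)&(x>.54)&(abs(y+.21)<.03)
p=W[t];print(len(p),np.nanpercentile(p,[2,50,98],axis=0).round(4))
s=(abs(z-.045)<.003)&(x<.7)&(f.min(2)>70)
for yy in np.arange(-.31,-.11,.02):
    q=x[s&(abs(y-yy)<.004)]
    if len(q)>5: print(round(yy,3),len(q),np.nanmin(q).round(4))
E
```

```text
665 [[ 0.556  -0.2203  0.0395]
 [ 0.5743 -0.2141  0.0414]
 [ 0.5943 -0.2081  0.0427]]
-0.31 124 0.594
-0.29 179 0.633
-0.27 484 0.5945
-0.25 571 0.5948
-0.23 584 0.5955
-0.21 597 0.5958
-0.19 603 0.5954
-0.17 596 0.5953
-0.15 560 0.5964
-0.13 166 0.6361
```

>>> {"op": "play_rows", "data": {"motion": [[[0, -0.017, 0.2, 0, 0, 0, 1], [0, -0.017, 0.383, 0, 0, 0, 1], [0, -0.017, 0.383, 0, 0, 0, 1], [0, -0.017, 0.383, 0, 0, 0, 1], [0, -0.017, 0.383, 0, 0, 0, -1], [0, -0.017, 0.383, 0, 0, 0, -1], [0, -0.017, 0.383, 0, 0, 0, -1], [0, -0.017, 0.383, 0, 0, 0, -1], [0, -0.017, 0.383, 0, 0, 0, -1]]], "grip_force": 30}}

```text
time_s: 3.95
ee_pos: [0.572, -0.216, 0.0351]
eef_rot: [-3.141, 0.0, 3.124]
force: [-0.1, 1.3, 0.6]
grip_width: 0.0573
grip_force: 0.0
```

>>> {"op": "play_rows", "data": {"motion": [[[0, 0, 0, 0, 0, 0, -1], [0, 0, 0, 0, 0, 0, -1], [0, 0, 0, 0, 0, 0, -1], [0, 0, 0, 0, 0, 0, -1], [0, 0, 0, 0, 0, 0, -1], [0, 0, 0, 0, 0, 0, -1], [0, 0, 0, 0, 0, 0, -1], [0, 0, 0, 0, 0, 0, -1]]]}}

```text
time_s: 4.75
ee_pos: [0.5719, -0.2142, 0.0346]
eef_rot: [3.139, -0.001, 3.124]
force: [-0.1, 12.8, 3.0]
grip_width: 0.0136
grip_force: 30.0
```

>>> {"op": "play_rows", "data": {"motion": [[[0.06, 0, 0, 0, 0, 0, -1], [0.14, 0, 0, 0, 0, 0, -1], [0.22, 0, 0, 0, 0, 0, -1], [0.3, 0, 0, 0, 0, 0, -1], [0.38, 0, 0, 0, 0, 0, -1], [0.46, 0, 0, 0, 0, 0, -1], [0.54, 0, 0, 0, 0, 0, -1], [0.6, 0, 0, 0, 0, 0, -1], [0.65, 0, 0, 0, 0, 0, -1], [0.665, 0, 0, 0, 0, 0, -1]]]}}

```text
time_s: 5.75
ee_pos: [0.4085, -0.212, 0.0354]
eef_rot: [3.141, 0.009, 3.123]
force: [34.9, 19.5, -13.3]
grip_width: 0.014
grip_force: 29.9
```

>>> {"op": "play_rows", "data": {"motion": [[[0, 0, 0, 0, 0, 0, -1], [0, 0, 0, 0, 0, 0, -1], [0, 0, 0, 0, 0, 0, -1]]]}}

```text
time_s: 6.05
ee_pos: [0.4084, -0.212, 0.0354]
eef_rot: [3.141, 0.006, 3.123]
force: [22.5, 17.0, -3.8]
grip_width: 0.0139
grip_force: 30.0
```

>>> {"op": "play_rows", "data": {"motion": [[[0, 0, 0, 0, 0, 0, 1], [0, 0, 0, 0, 0, 0, 1], [0, 0, 0, 0, 0, 0, 1], [0, 0, 0, 0, 0, 0, 1], [0, 0, 0, 0, 0, 0, 1], [0, 0, 0, 0, 0, 0, 1], [0, 0, -0.2, 0, 0, 0, 1], [0, 0, -0.4, 0, 0, 0, 1], [0, 0, -0.6, 0, 0, 0, 1], [0, 0, -0.6, 0, 0, 0, 1]]]}}

```text
time_s: 7.05
ee_pos: [0.4076, -0.2142, 0.1908]
eef_rot: [-3.136, 0.009, 3.124]
force: [-0.1, 0.3, -0.6]
grip_width: 0.0903
grip_force: 0.0
```

```bash
python3 - <<'E'
from h import *
plan((420,0,190,2.4),(440,132,180,1.676))
f,W=wrist();x,y,z=np.moveaxis(W,-1,0)
s=(abs(z-.045)<.004)&(x<.7)&(f.min(2)>70)
for yy in np.arange(-.37,-.06,.02):
    q=x[s&(abs(y-yy)<.004)]
    if len(q)>5: print(round(yy,3),len(q),np.nanmin(q).round(4))
save("w2",f)
E
```

```text
at [ 407.6 -214.2  190.8] [-3.136  0.009  3.124] t 7.05
[-0.0345, 0.8577, -0.0011, -0.0003, 0.0016, 0.1152, 1.0] rows>= 4.8 
[0.2977, 0.4434, 0.04, -0.0, -0.0, 0.1152, 1.0] rows>= 4.8 
-0.37 271 0.4436
-0.35 344 0.4444
-0.33 251 0.444
-0.31 340 0.4442
-0.29 628 0.4453
-0.27 651 0.4452
-0.25 694 0.4454
-0.23 690 0.4456
-0.21 699 0.4458
-0.19 695 0.4463
-0.17 687 0.4465
-0.15 681 0.447
-0.13 394 0.4464
-0.11 260 0.447
-0.09 314 0.4477
-0.07 374 0.4476
```

View pics/w2.png

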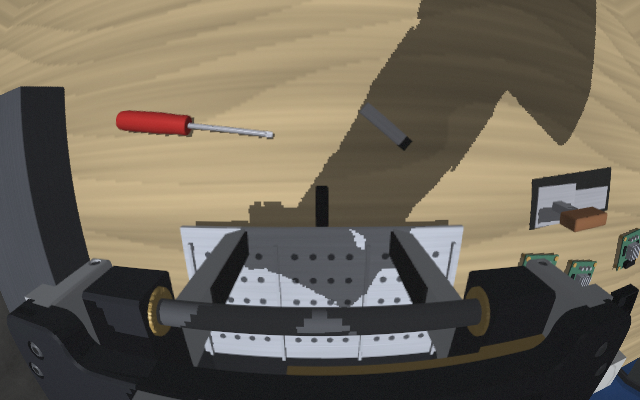

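>>> {"op": "play_rows", "data": {"motion": [[[0, 0, 0, 0, 0, 0, 1], [0, 0, 0, 0, 0, 0, 1], [0, 0, 0, 0, 0, 0, 1]]]}}

```text
time_s: 7.4
ee_pos: [0.4053, -0.2128, 0.1835]
eef_rot: [3.14, -0.002, 3.124]
force: [-0.3, -0.5, 0.6]
grip_width: 0.0939
grip_force: 0.0
```

```bash
python3 - <<'E'
from h import *
print(get_obs()["ee_pos"],get_obs()["eef_rot"])
f,W=wrist();x,y,z=np.moveaxis(W,-1,0)
def edge(f,W):
    x,y,z=np.moveaxis(W,-1,0)
    s=(abs(z-.045)<.006)&(x<.7)&(f.min(2)>70)
    for yy in np.arange(-.37,-.06,.04):
        q=x[s&(abs(y-yy)<.006)]
        if len(q)>5: print(round(yy,3),len(q),np.nanmin(q).round(4))
    t=(f.max(2)<60)&(abs(z-.042)<.006)&(x<.47)&(x>.35)&(abs(y+.21)<.03)
    p=W[t];print(len(p),np.nanpercentile(p,[2,50,98],axis=0).round(4))
edge(f,W)
for n in("top","side"):
    c=camera(n);print(n);edge(c["frame"],world(c))
E
```

```text
[ 0.40528329 -0.21281928  0.18347085] [ 3.14034474e+00 -2.03603917e-03  3.12370373e+00]
-0.37 337 0.4438
-0.33 409 0.4443
-0.29 905 0.4444
-0.25 1053 0.4454
-0.21 1046 0.4459
-0.17 1055 0.4465
-0.13 706 0.4469
-0.09 450 0.4481
490 [[ 0.4061 -0.2186  0.0387]
 [ 0.4251 -0.2122  0.0413]
 [ 0.4449 -0.206   0.0428]]
top
-0.37 127 0.4723
-0.33 155 0.4936
-0.29 121 0.5199
-0.25 118 0.5207
-0.21 111 0.5321
-0.17 108 0.5283
-0.13 153 0.4939
-0.09 212 0.4482
4 [[ 0.447  -0.2069  0.0411]
 [ 0.4528 -0.2043  0.044 ]
 [ 0.4675 -0.2037  0.0449]]
side
-0.37 34 0.4464
-0.33 137 0.4491
-0.29 135 0.4486
-0.25 156 0.4488
-0.21 154 0.4483
-0.17 92 0.4499
-0.13 182 0.4492
-0.09 189 0.4512
48 [[ 0.4098 -0.2173  0.0362]
 [ 0.4268 -0.207   0.0396]
 [ 0.4447 -0.2005  0.0441]]
```

>>> {"op": "play_rows", "data": {"motion": [[[-0.075, 0.002, 0.15, 0, 0, 0, 1], [-0.075, 0.002, 0.3, 0, 0, 0, 1], [-0.075, 0.002, 0.45, 0, 0, 0, 1], [-0.075, 0.002, 0.59, 0, 0, 0, 1], [-0.075, 0.002, 0.59, 0, 0, 0, 1], [-0.075, 0.002, 0.59, 0, 0, 0, -1], [-0.075, 0.002, 0.59, 0, 0, 0, -1], [-0.075, 0.002, 0.59, 0, 0, 0, -1], [-0.075, 0.002, 0.59, 0, 0, 0, -1], [-0.075, 0.002, 0.59, 0, 0, 0, -1]]], "grip_force": 60}}

```text
time_s: 8.55
ee_pos: [0.4247, -0.213, 0.0379]
eef_rot: [-3.141, 0.001, 3.124]
force: [0.5, -0.1, 0.0]
grip_width: 0.0574
grip_force: 0.0
```

>>> {"op": "play_rows", "data": {"motion": [[[0, 0, 0, 0, 0, 0, -1], [0, 0, 0, 0, 0, 0, -1], [0, 0, 0, 0, 0, 0, -1], [0, 0, 0, 0, 0, 0, -1], [0, 0, 0, 0, 0, 0, -1], [0, 0, 0, 0, 0, 0, -1], [0, 0, 0, 0, 0, 0, -1], [0, 0, 0, 0, 0, 0, -1], [0, 0, 0, 0, 0, 0, -1]]]}}

```text
time_s: 9.45
ee_pos: [0.4244, -0.2121, 0.0371]
eef_rot: [3.14, -0.0, 3.124]
force: [0.8, 6.5, 2.7]
grip_width: 0.0136
grip_force: 60.0
```

>>> {"op": "play_rows", "data": {"motion": [[[0.016, 0, 0, 0, 0, 0, -1], [0.032, 0, 0, 0, 0, 0, -1], [0.048, 0, 0, 0, 0, 0, -1], [0.058, 0, 0, 0, 0, 0, -1], [0.064, 0, 0, 0, 0, 0, -1], [0.064, 0, 0, 0, 0, 0, -1], [0.064, 0, 0, 0, 0, 0, -1]]]}}

```text
time_s: 10.15
ee_pos: [0.4137, -0.2121, 0.0382]
eef_rot: [-3.14, 0.012, 3.123]
force: [44.5, 16.0, -17.4]
grip_width: 0.0138
grip_force: 59.9
```

>>> {"op": "play_rows", "data": {"motion": [[[-0.012, 0, 0, 0, 0, 0, -1], [-0.012, 0, 0, 0, 0, 0, -1]]]}}

```text
time_s: 10.35
ee_pos: [0.4139, -0.212, 0.0382]
eef_rot: [3.142, 0.005, 3.124]
force: [17.5, 13.7, 3.7]
grip_width: 0.0135
grip_force: 60.0
```

```bash
python3 - <<'E'
from h import *
o=get_obs();print(o["ee_pos"],o["eef_rot"],o["force"])
f,W=wrist();x,y,z=np.moveaxis(W,-1,0)
s=(abs(z-.045)<.006)&(x<.7)&(f.min(2)>70)
for yy in np.arange(-.37,-.06,.04):
        q=x[s&(abs(y-yy)<.006)]
        if len(q)>5: print(round(yy,3),len(q),np.nanmin(q).round(4))
save("w3",f)
E
```

```text
[ 0.41394627 -0.21202386  0.03818373] [3.14158851 0.0051502  3.1240173 ] [17.45390424 13.73796041  3.68998484]
-0.33 406 0.4439
-0.29 216 0.4445
-0.21 591 0.4459
-0.13 516 0.4463
-0.09 528 0.4473
```

View pics/w3.png

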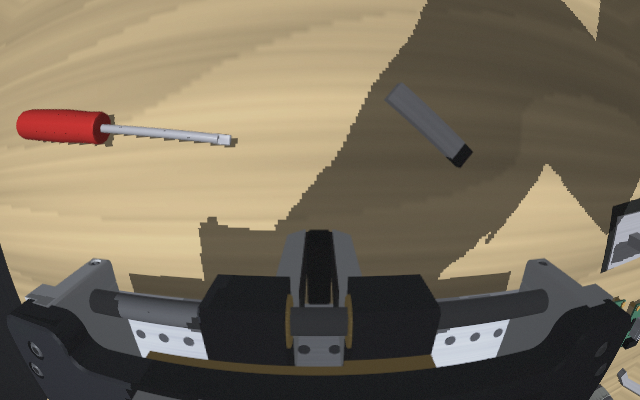

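>>> {"op": "play_rows", "data": {"motion": [[[0, 0, 0, 0, 0, 0, 1], [0, 0, 0, 0, 0, 0, 1], [0, 0, 0, 0, 0, 0, 1], [0, 0, 0, 0, 0, 0, 1], [0, 0, 0, 0, 0, 0, 1], [0, 0, -0.2, 0, 0, 0, 1], [0, 0, -0.4, 0, 0, 0, 1], [0, 0, -0.6, 0, 0, 0, 1], [0, 0, -0.6, 0, 0, 0, 1]]]}}

```text
time_s: 11.3
ee_pos: [0.4133, -0.2139, 0.1933]
eef_rot: [-3.136, 0.009, 3.124]
force: [0.3, -0.1, 0.4]
grip_width: 0.0822
grip_force: 0.0
```

>>> {"op": "play_rows", "data": {"motion": [[[-0.0345, 0.858, 0, 0, 0, 0.1152, 1], [-0.0345, 0.858, 0, 0, 0, 0.1152, 1], [-0.0345, 0.858, 0, 0, 0, 0.1152, 1], [-0.0345, 0.858, 0, 0, 0, 0.1152, 1], [-0.0345, 0.858, 0, 0, 0, 0.1152, 1], [-0.0345, 0.858, 0, 0, 0, 0.1152, 1], [-0.0345, 0.858, 0, 0, 0, 0.1152, 1], [-0.0345, 0.858, 0, 0, 0, 0.1152, 1]]]}}

```text
time_s: 12.1
ee_pos: [0.4238, 0.0013, 0.1869]
eef_rot: [-3.141, -0.0, 2.403]
force: [0.6, -0.4, 0.0]
grip_width: 0.0938
grip_force: 0.0
```

>>> {"op": "play_rows", "data": {"motion": [[[0.297, 0.443, 0.04, 0, 0, 0.1152, 1], [0.297, 0.443, 0.04, 0, 0, 0.1152, 1], [0.297, 0.443, 0.04, 0, 0, 0.1152, 1], [0.297, 0.443, 0.04, 0, 0, 0.1152, 1], [0.297, 0.443, 0.04, 0, 0, 0.1152, 1], [0.297, 0.443, 0.04, 0, 0, 0.1152, 1], [0.297, 0.443, 0.04, 0, 0, 0.1152, 1], [0.297, 0.443, 0.04, 0, 0, 0.1152, 1], [0.297, 0.443, 0.04, 0, 0, 0.1152, 1]]]}}

```text
time_s: 13.0
ee_pos: [0.444, 0.133, 0.1771]
eef_rot: [-3.142, 0.0, 1.677]
force: [0.5, -0.7, 0.4]
grip_width: 0.0941
grip_force: 0.0
```

```bash
python3 - <<'E'
from h import *
plan((440,132,66,1.676))
f,W=wrist();x,y,z=np.moveaxis(W,-1,0);save("w4",f)
h=cv2.cvtColor(f,cv2.COLOR_RGB2HSV)
hd=((h[...,0]<15)|(h[...,0]>170))&(h[...,1]>100)&(z>.075)&(z<.09)
[print("handle",b) for b in blobs(hd,W,50)]
st=(f.min(2)>110)&(h[...,1]<40)&(z<.01)&(x<.5)&(x>.36)&(y>.05)&(y<.3)
[print("steel",b) for b in blobs(st,W,50)]
pd=(f.max(2)<50)&(z<.006)&(x<.5)&(x>.36)&(y>.05)&(y<.3)
[print("pad",b) for b in blobs(pd,W,50)]
g=(h[...,0]>40)&(h[...,0]<90)&(h[...,1]>60)&(z<.05)
[print("green",b) for b in blobs(g,W,100)]
E
```

```text
at [444.  133.  177.1] [-3.142  0.     1.677] t 13.0
[-0.0022, -0.0165, 0.4446, -0.0, 0.0, 0.0002, 1.0] rows>= 2.2 
handle ([313.0, 206.0], 1425, [439.2, 133.4], [17.0, 69.0], 5.8, [81.1, 82.4, 83.6])
steel ([315.0, 113.0], 3142, [427.2, 212.5], [50.4, 97.1], 5.1, [2.0, 3.6, 4.8])
pad ([294.0, 94.0], 1845, [420.9, 222.1], [73.1, 95.3], 7.3, [0.1, 1.4, 2.7])
pad ([337.0, 139.0], 111, [458.6, 189.2], [6.7, 24.1], 6.8, [0.1, 1.4, 2.5])
pad ([283.0, 194.0], 968, [410.1, 125.4], [28.5, 93.8], 8.5, [0.1, 1.4, 2.6])
pad ([334.0, 223.0], 145, [462.9, 106.6], [20.9, 42.2], 6.4, [-0.0, 1.3, 2.6])
green ([424.0, 7.0], 648, [535.7, 351.4], [72.8, 19.9], 14.9, [11.7, 13.4, 14.9])
green ([439.0, 120.0], 2107, [573.2, 226.4], [71.6, 72.5], 83.4, [12.2, 13.5, 14.8])
green ([402.0, 207.0], 1469, [549.6, 113.7], [71.1, 71.5], 85.3, [12.3, 13.5, 14.7])
```

View pics/w4.png

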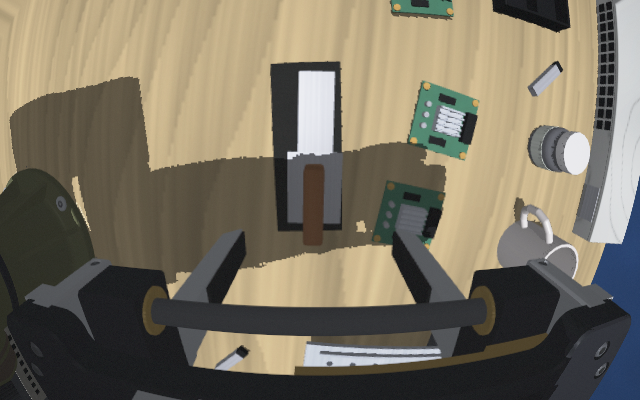

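```bash
python3 -c "
from h import *
plan((439.2,133.4,66,1.672))"
```

```text
at [444.  133.1 177.2] [-3.142  0.     1.677] t 13.05
[0.0032, -0.019, 0.4447, -0.0, 0.0, 0.0008, 1.0] rows>= 2.2
```

>>> {"op": "play_rows", "data": {"motion": [[[0.003, -0.019, 0, 0, 0, 0.0008, 1], [0.003, -0.019, 0.15, 0, 0, 0.0008, 1], [0.003, -0.019, 0.3, 0, 0, 0.0008, 1], [0.003, -0.019, 0.4447, 0, 0, 0.0008, 1], [0.003, -0.019, 0.4447, 0, 0, 0.0008, 1], [0.003, -0.019, 0.4447, 0, 0, 0.0008, 1], [0.003, -0.019, 0.4447, 0, 0, 0.0008, 1]]]}}

```text
time_s: 13.75
ee_pos: [0.4401, 0.134, 0.0679]
eef_rot: [3.139, -0.0, 1.671]
force: [0.2, -0.1, -0.1]
grip_width: 0.094
grip_force: 0.0
```

```bash
python3 -c "
from h import *
plan((439.2,133.4,66,1.672))"
```

```text
at [440.1 134.   67.9] [ 3.139 -0.     1.671] t 13.75
[-0.002, -0.0037, 0.0076, 0.0004, -0.0, -0.0001, 1.0] rows>= 0.0
```

>>> {"op": "play_rows", "data": {"motion": [[[-0.002, -0.003, 0, 0, 0, 0, -1], [-0.002, -0.003, 0, 0, 0, 0, -1], [-0.002, -0.003, 0, 0, 0, 0, -1], [-0.002, -0.003, 0, 0, 0, 0, -1], [-0.002, -0.003, 0, 0, 0, 0, -1], [-0.002, -0.003, 0, 0, 0, 0, -1], [-0.002, -0.003, 0, 0, 0, 0, -1], [-0.002, -0.003, 0, 0, 0, 0, -1], [-0.002, -0.003, 0, 0, 0, 0, -1], [-0.002, -0.003, 0, 0, 0, 0, -1]]], "grip_force": 60}}

```text
time_s: 14.75
ee_pos: [0.4385, 0.1332, 0.0661]
eef_rot: [3.141, 0.0, 1.671]
force: [-1.5, -0.3, -1.9]
grip_width: 0.0179
grip_force: 52.1
```

>>> {"op": "play_rows", "data": {"motion": [[[0, 0, 0, 0, 0, 0, -1], [0, 0, 0, 0, 0, 0, -1], [0, 0, 0, 0, 0, 0, -1], [0, 0, 0, 0, 0, 0, -1], [0, 0, 0, 0, 0, 0, -1]]]}}

```text
time_s: 15.25
ee_pos: [0.4384, 0.1332, 0.066]
eef_rot: [-3.141, 0.0, 1.671]
force: [0.5, -0.0, -2.8]
grip_width: 0.0178
grip_force: 60.0
```

```bash
python3 -c "
from h import *
print(get_obs()['force'],get_obs()['grip_width'])
plan((439.2,133.4,150,1.672),(400,120,170,.8),(390,114,150,-.09))"
```

```text
[ 0.50169838 -0.04201129 -2.76832625] 0.017765380363887712
at [438.4 133.2  66. ] [-3.141  0.     1.671] t 15.25
[0.0006, 0.0033, -0.3361, -0.0, 0.0, -0.0001, 1.0] rows>= 1.7 
[-0.0375, -0.1614, -0.08, 0.0, -0.0, 0.1388, 1.0] rows>= 5.8 
[-0.0451, -0.012, 0.08, -0.0, -0.0, 0.1416, 1.0] rows>= 5.9
```

>>> {"op": "play_rows", "data": {"motion": [[[0, 0, -0.17, 0, 0, 0, -1], [0, 0, -0.336, 0, 0, 0, -1], [0, 0, -0.336, 0, 0, 0, -1], [0, 0, -0.336, 0, 0, 0, -1]]]}}

```text
time_s: 15.65
ee_pos: [0.4385, 0.1332, 0.1501]
eef_rot: [3.14, -0.0, 1.671]
force: [-1.0, 0.5, -3.1]
grip_width: 0.0173
grip_force: 60.0
```

>>> {"op": "play_rows", "data": {"motion": [[[-0.0375, -0.161, -0.08, 0, 0, 0.1388, -1], [-0.0375, -0.161, -0.08, 0, 0, 0.1388, -1], [-0.0375, -0.161, -0.08, 0, 0, 0.1388, -1], [-0.0375, -0.161, -0.08, 0, 0, 0.1388, -1], [-0.0375, -0.161, -0.08, 0, 0, 0.1388, -1], [-0.0375, -0.161, -0.08, 0, 0, 0.1388, -1], [-0.0375, -0.161, -0.08, 0, 0, 0.1388, -1], [-0.0375, -0.161, -0.08, 0, 0, 0.1388, -1]]]}}

```text
time_s: 16.45
ee_pos: [0.3989, 0.1197, 0.169]
eef_rot: [-3.141, 0.002, 0.803]
force: [0.2, -0.1, -1.5]
grip_width: 0.0174
grip_force: 60.0
```

>>> {"op": "play_rows", "data": {"motion": [[[-0.045, -0.012, 0.08, 0, 0, 0.1416, -1], [-0.045, -0.012, 0.08, 0, 0, 0.1416, -1], [-0.045, -0.012, 0.08, 0, 0, 0.1416, -1], [-0.045, -0.012, 0.08, 0, 0, 0.1416, -1], [-0.045, -0.012, 0.08, 0, 0, 0.1416, -1], [-0.045, -0.012, 0.08, 0, 0, 0.1416, -1], [-0.045, -0.012, 0.08, 0, 0, 0.1416, -1], [-0.045, -0.012, 0.08, 0, 0, 0.1416, -1], [-0.045, -0.012, 0.08, 0, 0, 0.1416, -1]]]}}

```text
time_s: 17.35
ee_pos: [0.3892, 0.1138, 0.1498]
eef_rot: [3.141, 0.0, -0.086]
force: [-0.4, 0.3, -2.2]
grip_width: 0.0176
grip_force: 60.0
```

```bash
cat >> h.py <<'E'
def board_scan(f,W,am=100):
    h=cv2.cvtColor(f,cv2.COLOR_RGB2HSV);z=W[...,2]
    g=(h[...,0]>40)&(h[...,0]<90)&(h[...,1]>60)&(z<.1)
    [print("green",b) for b in blobs(g,W,am)]
def lifter_scan(f,W,o):
    """blade in tool frame"""
    R=Ro.from_euler("xyz",o["eef_rot"]).as_matrix();P=(W-o["ee_pos"])@R
    h=cv2.cvtColor(f,cv2.COLOR_RGB2HSV)
    m=(h[...,1]<50)&(abs(P[...,1])<.04)&(P[...,0]>.02)&(P[...,0]<.16)&(abs(P[...,2]-.064)<.02)
    p=P[m]*1000
    if len(p)<50: print("no blade");return
    a=p[(p[:,0]>55)];A=np.c_[a[:,0],a[:,1],np.ones(len(a))]
    print("blade x",np.percentile(p[:,0],[1,99]).round(1),"y",np.percentile(a[:,1],[1,50,99]).round(1),"z(x,y,1)",np.linalg.lstsq(A,a[:,2],rcond=None)[0].round(4),len(a))
    for lo in(60,80,100): 
        q=a[(a[:,0]>lo)&(a[:,0]<lo+20)]
        if len(q)>20: print(lo,np.percentile(q[:,1],[2,98]).round(1),np.median(q[:,2]).round(1))
E
python3 - <<'E'
from h import *
o=get_obs();f,W=wrist();save("w5",f);board_scan(f,W);lifter_scan(f,W,o)
plan((390,114,150,-.09))
E
```

```text
green ([196.0, 36.0], 2151, [573.4, 226.1], [72.1, 72.1], 83.1, [12.1, 13.5, 14.9])
green ([301.0, 32.0], 2080, [549.6, 113.6], [71.6, 71.5], 85.2, [12.2, 13.5, 15.0])
green ([89.0, 103.0], 1220, [530.6, 378.9], [71.6, 73.7], 10.3, [12.1, 13.5, 14.8])
blade x [ 21.4 127.1] y [-18.4   0.1  18.7] z(x,y,1) [ 6.00000e-04 -2.60000e-03  6.22021e+01] 5294
60 [-17.9  18.6] 62.2
80 [-17.8  18.5] 62.3
100 [-17.7  18.5] 62.3
at [389.3 113.8 149.9] [ 3.142  0.    -0.087] t 17.4
[0.0028, -0.001, -0.0004, 0.0, 0.0, 0.0004, 1.0] rows>= 0.0
```

View pics/w5.png

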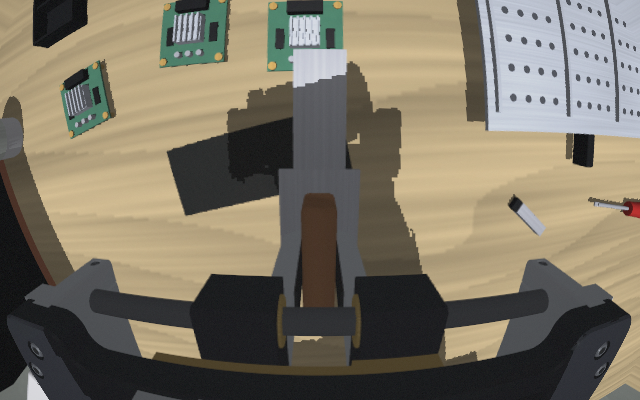

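```bash
python3 - <<'E'
from h import *
plan((365.2,129.1,100,-.084),(365.2,129.1,68.7,-.084),(464.9,120.7,68.7,-.084))
f,W=wrist();x,y,z=np.moveaxis(W,-1,0)
pd=(f.max(2)<60)&(z<.005)&(x<.5)&(x>.37)&(y>.06)&(y<.3)
[print("pad",b) for b in blobs(pd,W,200)]
# shelf ribs: points above the shelf surface
for yl in(-.165,-.265):
  for xs in(.48,.54,.6):
    m=(abs(x-xs)<.01)&(abs(y-yl)<.015)&(z>.0485)&(z<.056)
    print(yl,xs,m.sum(),np.nanmedian(y[m]).round(4) if m.sum() else "",np.nanmedian(z[m]).round(4) if m.sum() else "")
m=(abs(z-.045)<.005)&(x>.4)&(x<.6)&(f.min(2)>60)
for yy in np.arange(-.35,-.07,.03):
    q=x[m&(abs(y-yy)<.004)]; print(round(yy,2),np.nanmin(q).round(4) if len(q) else "")
E
```

```text
at [389.3 113.8 149.9] [ 3.142  0.    -0.087] t 17.4
[-0.1012, -0.0525, 0.1996, 0.0, 0.0, -0.0005, 1.0] rows>= 1.1 
[0.0, -0.0, 0.1252, 0.0, 0.0, 0.0, 1.0] rows>= 0.6 
[0.4002, 0.0, 0.0, 0.0, 0.0, 0.0, 1.0] rows>= 2.0 
pad ([233.0, 166.0], 8049, [424.4, 199.1], [74.3, 142.5], 7.6, [0.3, 1.4, 2.6])
-0.165 0.48 74 -0.1613 0.0511
-0.165 0.54 71 -0.1624 0.051
-0.165 0.6 19 -0.1628 0.0509
-0.265 0.48 60 -0.2612 0.0509
-0.265 0.54 49 -0.2625 0.0508
-0.265 0.6 50 -0.263 0.0507
-0.35 0.584
-0.32 0.4452
-0.29 0.4457
-0.26 0.4462
-0.23 0.4465
-0.2 0.4078
-0.17 0.4476
-0.14 0.4482
-0.11 0.4478
-0.08 0.4487
```

>>> {"op": "play_rows", "data": {"motion": [[[-0.101, -0.0525, 0.1, 0, 0, -0.0005, -1], [-0.101, -0.0525, 0.2, 0, 0, -0.0005, -1], [-0.101, -0.0525, 0.325, 0, 0, -0.0005, -1], [-0.101, -0.0525, 0.325, 0, 0, -0.0005, -1], [-0.101, -0.0525, 0.325, 0, 0, -0.0005, -1]]]}}

```text
time_s: 17.95
ee_pos: [0.3653, 0.1291, 0.0688]
eef_rot: [3.141, 0.001, -0.086]
force: [-0.2, -0.8, -1.8]
grip_width: 0.0176
grip_force: 60.0
```

```bash
python3 - <<'E'
from h import *
o=get_obs();f,W=wrist();board_scan(f,W);lifter_scan(f,W,o)
plan((464.9,120.7,68.7,-.084))
E
```

```text
green ([164.0, 9.0], 998, [542.5, 231.1], [74.0, 20.6], 73.3, [12.0, 13.4, 14.7])
green ([318.0, 10.0], 1556, [521.7, 115.9], [71.5, 17.0], 84.6, [12.2, 13.5, 14.7])
green ([50.0, 76.0], 1463, [531.1, 379.1], [73.0, 74.2], 9.4, [11.8, 13.4, 14.8])
blade x [ 21.8 156.8] y [-38.8   0.8  38.3] z(x,y,1) [-7.25000e-02  1.03000e-02  6.98212e+01] 9375
60 [-38.3  38.4] 66.0
80 [-38.1  36.6] 62.4
100 [-20.3  32.9] 61.3
at [365.6 129.2  69.2] [ 3.142 -0.    -0.087] t 18.0
[0.3987, -0.0006, 0.0022, 0.0, -0.0, -0.0004, 1.0] rows>= 2.0
```

>>> {"op": "play_rows", "data": {"motion": [[[0.05, 0, 0, 0, 0, 0, -1], [0.1, 0, 0, 0, 0, 0, -1], [0.15, 0, 0, 0, 0, 0, -1], [0.2, 0, 0, 0, 0, 0, -1], [0.25, 0, 0, 0, 0, 0, -1], [0.3, 0, 0, 0, 0, 0, -1], [0.35, 0, 0, 0, 0, 0, -1], [0.4, 0, 0, 0, 0, 0, -1], [0.4, 0, 0, 0, 0, 0, -1]]]}}

```text
time_s: 18.9
ee_pos: [0.4667, 0.1201, 0.0688]
eef_rot: [-3.141, -0.001, -0.088]
force: [-0.1, 0.9, -2.0]
grip_width: 0.0176
grip_force: 60.0
```

```bash
python3 - <<'E'
from h import *
o=get_obs();f,W=wrist();board_scan(f,W);print(o["force"]);save("w6",f)
plan((464.9,120.7,68.7,-.084))
E
```

```text
green ([173.0, 103.0], 4108, [573.9, 226.4], [73.2, 72.0], 83.4, [12.4, 13.6, 14.9])
green ([318.0, 113.0], 5932, [550.2, 113.3], [71.5, 71.1], 85.2, [12.5, 13.6, 14.7])
green ([56.0, 178.0], 1520, [531.6, 378.9], [71.6, 73.7], 9.4, [12.1, 13.6, 14.9])
[-0.12722251  0.86682423 -1.98787556]
at [465.6 120.2  68.6] [ 3.142  0.    -0.088] t 18.95
[-0.0031, -0.0019, -0.0006, 0.0, 0.0, -0.0007, 1.0] rows>= 0.0
```

View pics/w6.png

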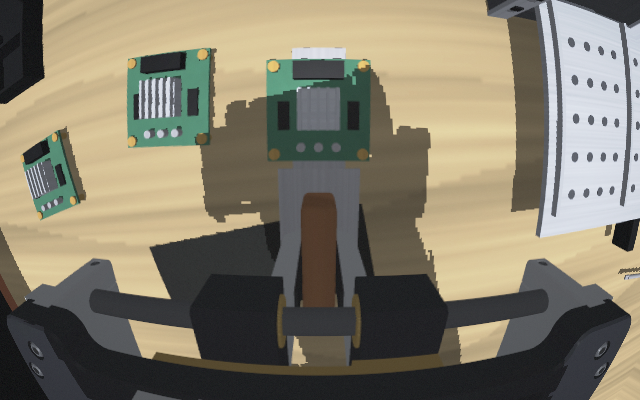

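>>> {"op": "play_rows", "data": {"motion": [[[0, 0, -0.02, 0, 0, 0, -1], [0, 0, -0.04, 0, 0, 0, -1], [0, 0, -0.08, 0, 0, 0, -1], [0, 0, -0.14, 0, 0, 0, -1], [0, 0, -0.2, 0, 0, 0, -1], [0, 0, -0.26, 0, 0, 0, -1], [0, 0, -0.32, 0, 0, 0, -1], [0, 0, -0.37, 0, 0, 0, -1], [0, 0, -0.385, 0, 0, 0, -1], [0, 0, -0.385, 0, 0, 0, -1]]]}}

```text
time_s: 19.95
ee_pos: [0.465, 0.1205, 0.1655]
eef_rot: [-3.141, -0.001, -0.087]
force: [-0.9, -0.3, -3.2]
grip_width: 0.0175
grip_force: 60.0
```

```bash
python3 - <<'E'
from h import *
o=get_obs();f,W=wrist();board_scan(f,W,1000);print(o["force"])
plan((460,-90,165,-.05),(454.2,-311.9,165,-.0154))
E
```

```text
green ([212.0, 104.0], 2363, [574.8, 226.2], [72.5, 73.6], 84.4, [12.3, 13.6, 15.0])
green ([108.0, 161.0], 1260, [531.1, 379.0], [70.9, 73.5], 10.2, [12.3, 13.6, 15.1])
[-0.92272095 -0.30034999 -3.22267085]
at [464.8 120.4 164.9] [ 3.142  0.    -0.087] t 20.0
[0.0544, 0.8402, -0.0005, 0.0, 0.0, -0.006, 1.0] rows>= 4.2 
[0.0212, 0.8877, 0.0, 0.0, 0.0, -0.0055, 1.0] rows>= 4.4
```

>>> {"op": "play_rows", "data": {"motion": [[[0.003, 0.03, 0, 0, 0, 0, -1], [0.006, 0.09, 0, 0, 0, -0.001, -1], [0.012, 0.18, 0, 0, 0, -0.001, -1], [0.018, 0.28, 0, 0, 0, -0.002, -1], [0.025, 0.38, 0, 0, 0, -0.003, -1], [0.031, 0.48, 0, 0, 0, -0.003, -1], [0.037, 0.58, 0, 0, 0, -0.004, -1], [0.044, 0.68, 0, 0, 0, -0.005, -1], [0.05, 0.77, 0, 0, 0, -0.0055, -1], [0.0544, 0.84, 0, 0, 0, -0.006, -1]]]}}

```text
time_s: 21.0
ee_pos: [0.4596, -0.0916, 0.1644]
eef_rot: [-3.142, 0.001, -0.05]
force: [-0.1, -1.0, -2.7]
grip_width: 0.0179
grip_force: 60.0
```

>>> {"op": "play_rows", "data": {"motion": [[[0.002, 0.1, 0, 0, 0, -0.0005, -1], [0.004, 0.2, 0, 0, 0, -0.001, -1], [0.007, 0.3, 0, 0, 0, -0.002, -1], [0.01, 0.4, 0, 0, 0, -0.0025, -1], [0.012, 0.5, 0, 0, 0, -0.003, -1], [0.014, 0.6, 0, 0, 0, -0.0035, -1], [0.017, 0.7, 0, 0, 0, -0.004, -1], [0.019, 0.79, 0, 0, 0, -0.005, -1], [0.021, 0.86, 0, 0, 0, -0.0055, -1], [0.0212, 0.888, 0, 0, 0, -0.0055, -1]]]}}

```text
time_s: 22.0
ee_pos: [0.4539, -0.3133, 0.1644]
eef_rot: [-3.141, 0.001, -0.016]
force: [0.7, 0.1, -2.7]
grip_width: 0.0177
grip_force: 60.0
```

```bash
sed -i 's/(z<.1)$/(z<.2)/' h.py; cat >> h.py <<'E'
BAY={0:(542.3,-113.3),1:(540.8,-213.3),2:(539.2,-313.2)}
def bayerr(f,W,k):
    x,y,z=np.moveaxis(W,-1,0);b=BAY[k]
    # bay estimate from the ribs actually seen, at this board's x
    h=cv2.cvtColor(f,cv2.COLOR_RGB2HSV)
    g=(h[...,0]>40)&(h[...,0]<90)&(h[...,1]>60)&(z<.2)&(abs(y*1000-b[1])<60)&(abs(x*1000-b[0])<80)
    for q in blobs(g,W,300): print("bay",k,q,"err",np.round(np.array(q[2])-b,1))
    for s in(-50,50):
        m=(abs(x-.5)<.02)&(abs(y*1000-b[1]-s)<12)&(z>.0485)&(z<.056)
        if m.sum()>10: print("rib",s,round(np.nanmedian(y[m])*1000,1),m.sum())
E
python3 - <<'E'
from h import *
o=get_obs();f,W=wrist();board_scan(f,W,1000);bayerr(f,W,2);print(o["force"])
plan((454.2,-311.9,165,-.0154),(454.2,-311.9,120,-.0154),(454.2,-311.9,113.7,-.0154))
E
```

```text
green ([318.0, 111.0], 5869, [540.0, -319.1], [81.4, 72.4], 88.6, [104.9, 106.1, 107.3])
bay 2 ([318.0, 111.0], 5869, [540.0, -319.1], [81.4, 72.4], 88.6, [104.9, 106.1, 107.3]) err [ 0.8 -5.9]
rib -50 -362.5 204
rib 50 -263.1 222
[ 0.71776504  0.05626738 -2.66772122]
at [ 453.9 -313.4  164.5] [-3.141e+00  1.000e-03 -1.700e-02] t 22.05
[0.0009, -0.0059, -0.002, -0.0, 0.0001, -0.0002, 1.0] rows>= 0.0 
[0.0, -0.0, 0.18, 0.0, 0.0, 0.0, 1.0] rows>= 0.9 
[0.0, -0.0, 0.0252, 0.0, 0.0, 0.0, 1.0] rows>= 0.1
```

>>> {"op": "play_rows", "data": {"motion": [[[0, -0.005, 0.04, 0, 0, 0, -1], [0, -0.005, 0.08, 0, 0, 0, -1], [0, -0.005, 0.12, 0, 0, 0, -1], [0, -0.005, 0.16, 0, 0, 0, -1], [0, -0.005, 0.175, 0, 0, 0, -1], [0, -0.005, 0.175, 0, 0, 0, -1], [0, -0.005, 0.175, 0, 0, 0, -1]]]}}

```text
time_s: 22.75
ee_pos: [0.4546, -0.3107, 0.1215]
eef_rot: [3.141, -0.0, -0.015]
force: [-0.1, 0.1, -3.2]
grip_width: 0.018
grip_force: 60.0
```

```bash
cat >> h.py <<'E'
def brd(f,W,k,zc):
    x,y,z=np.moveaxis(W*1000,-1,0);b=BAY[k]
    h=cv2.cvtColor(f,cv2.COLOR_RGB2HSV)
    g=((h[...,0]>40)&(h[...,0]<90)&(h[...,1]>60)&(abs(z-zc)<4)&(abs(y-b[1])<60)&(abs(x-b[0])<70)).astype(np.uint8)
    g=cv2.morphologyEx(g,cv2.MORPH_OPEN,np.ones((5,5),np.uint8))>0
    p=W[g][:,:2]*1000;r=cv2.minAreaRect(p.astype(np.float32))
    print("board",r,"err",np.round(np.array(r[0])-b,1),len(p))
E
python3 - <<'E'
from h import *
o=get_obs();f,W=wrist();brd(f,W,2,61.5);bayerr(f,W,2);print(o["force"])
plan((454.2,-311.9,113.7,-.0154))
E
```

```text
board ((540.4985961914062, -311.52935791015625), (71.58546447753906, 71.48420715332031), 89.0992202758789) err [1.3 1.7] 5608
bay 2 ([318.0, 111.0], 5873, [541.0, -313.0], [74.7, 72.5], 89.1, [62.2, 63.3, 64.5]) err [1.8 0.2]
rib -50 -362.5 285
rib 50 -263.1 304
[-0.08883659  0.0842208  -3.19034124]
at [ 454.6 -310.8  121.7] [ 3.141e+00 -1.000e-03 -1.500e-02] t 22.8
[-0.0016, 0.0044, 0.0319, 0.0001, -0.0001, 0.0, 1.0] rows>= 0.2
```

>>> {"op": "play_rows", "data": {"motion": [[[-0.001, 0.004, 0.008, 0, 0, 0, -1], [-0.001, 0.004, 0.016, 0, 0, 0, -1], [-0.001, 0.004, 0.024, 0, 0, 0, -1], [-0.001, 0.004, 0.032, 0, 0, 0, -1], [-0.001, 0.004, 0.032, 0, 0, 0, -1], [-0.001, 0.004, 0.032, 0, 0, 0, -1]]]}}

```text
time_s: 23.4
ee_pos: [0.4542, -0.3117, 0.1133]
eef_rot: [3.142, -0.0, -0.015]
force: [0.3, 0.2, -2.4]
grip_width: 0.0176
grip_force: 60.0
```

```bash
python3 - <<'E'
from h import *
o=get_obs();f,W=wrist();brd(f,W,2,58);print(o["ee_pos"],o["force"])
E
```

```text
board ((539.9769897460938, -312.7262268066406), (71.90202331542969, 71.57536315917969), 89.19713592529297) err [0.8 0.5] 5774
[ 0.45419496 -0.3117048   0.11329103] [ 0.27425437  0.20219504 -2.40550165]
```

>>> {"op": "play_rows", "data": {"motion": [[[-0.04, 0, 0, 0, 0, 0, -1], [-0.08, 0, 0, 0, 0, 0, -1], [-0.13, 0, 0, 0, 0, 0, -1], [-0.18, 0, 0, 0, 0, 0, -1], [-0.23, 0, 0, 0, 0, 0, -1], [-0.28, 0, 0, 0, 0, 0, -1], [-0.33, 0, 0, 0, 0, 0, -1], [-0.38, 0, 0, 0, 0, 0, -1], [-0.43, 0, 0, 0, 0, 0, -1], [-0.44, 0, 0, 0, 0, 0, -1]]]}}

```text
time_s: 24.45
ee_pos: [0.3429, -0.31, 0.1133]
eef_rot: [-3.142, 0.0, -0.016]
force: [0.3, -0.9, -1.5]
grip_width: 0.0178
grip_force: 60.0
```

```bash
python3 - <<'E'
from h import *
o=get_obs();f,W=wrist();brd(f,W,2,58);print(o["ee_pos"],o["force"])
plan((370,-90,160,-.05),(380,100,160,-.1),(390.3,248.3,140,-.119))
c=camera("top");W=world(c);board_scan(c["frame"],W)
E
```

```text
board ((505.5188293457031, -311.8594665527344), (55.010658264160156, 4.40716028213501), 88.90528106689453) err [-33.7   1.3] 405
[ 0.3429472  -0.30998251  0.11332599] [ 0.32044825 -0.88327799 -1.50640915]
at [ 343.3 -310.1  113.4] [ 3.142 -0.    -0.016] t 24.5
[0.0925, -0.8819, -0.1864, 0.0, -0.0, 0.0054, 1.0] rows>= 4.5 
[0.002, -0.761, -0.0, -0.0, -0.0, 0.008, 1.0] rows>= 3.8 
[-0.0182, -0.5943, 0.08, -0.0, -0.0, 0.003, 1.0] rows>= 3.0 
green ([253.0, 184.0], 335, [574.4, 227.3], [74.2, 73.1], 83.7, [6.9, 12.9, 18.9])
green ([429.0, 194.0], 378, [541.8, -314.8], [77.1, 76.0], 88.2, [47.0, 57.3, 64.6])
green ([203.0, 197.0], 352, [533.4, 381.8], [77.3, 77.3], 9.1, [4.4, 12.2, 18.2])
```

Board A rests in bay2. On to board B.

>>> {"op": "play_rows", "data": {"motion": [[[0, 0, -0.186, 0, 0, 0, -1], [0.0925, -0.3, -0.186, 0, 0, 0.002, -1], [0.0925, -0.882, -0.186, 0, 0, 0.0054, -1], [0.0925, -0.882, -0.186, 0, 0, 0.0054, -1], [0.0925, -0.882, -0.186, 0, 0, 0.0054, -1], [0.0925, -0.882, -0.186, 0, 0, 0.0054, -1], [0.0925, -0.882, -0.186, 0, 0, 0.0054, -1], [0.0925, -0.882, -0.186, 0, 0, 0.0054, -1]]]}}

```text
time_s: 25.35
ee_pos: [0.3711, -0.0897, 0.1599]
eef_rot: [3.141, -0.0, -0.048]
force: [0.9, 0.1, -3.5]
grip_width: 0.0177
grip_force: 60.0
```

>>> {"op": "play_rows", "data": {"motion": [[[0.002, -0.761, 0, 0, 0, 0.008, -1], [0.002, -0.761, 0, 0, 0, 0.008, -1], [0.002, -0.761, 0, 0, 0, 0.008, -1], [0.002, -0.761, 0, 0, 0, 0.008, -1], [0.002, -0.761, 0, 0, 0, 0.008, -1], [0.002, -0.761, 0, 0, 0, 0.008, -1]]]}}

```text
time_s: 25.95
ee_pos: [0.3808, 0.0999, 0.1596]
eef_rot: [3.141, 0.0, -0.099]
force: [0.4, -0.3, -1.9]
grip_width: 0.0178
grip_force: 60.0
```

>>> {"op": "play_rows", "data": {"motion": [[[-0.018, -0.594, 0.08, 0, 0, 0.003, -1], [-0.018, -0.594, 0.08, 0, 0, 0.003, -1], [-0.018, -0.594, 0.08, 0, 0, 0.003, -1], [-0.018, -0.594, 0.08, 0, 0, 0.003, -1], [-0.018, -0.594, 0.08, 0, 0, 0.003, -1], [-0.018, -0.594, 0.08, 0, 0, 0.003, -1], [-0.018, -0.594, 0.08, 0, 0, 0.003, -1]]]}}

```text
time_s: 26.65
ee_pos: [0.3914, 0.2469, 0.14]
eef_rot: [-3.141, -0.0, -0.121]
force: [-0.2, -0.2, -2.6]
grip_width: 0.0176
grip_force: 60.0
```

```bash
python3 - <<'E'
from h import *
o=get_obs();f,W=wrist();board_scan(f,W,600);lifter_scan(f,W,o)
plan((390.3,248.3,68.7,-.119),(489.6,236.4,68.7,-.119))
E
```

```text
green ([317.0, 26.0], 2121, [560.5, 228.2], [71.2, 46.9], 82.8, [12.1, 13.5, 14.9])
green ([175.0, 83.0], 2321, [530.9, 379.4], [72.1, 73.0], 9.4, [12.2, 13.5, 14.9])
blade x [ 21.  127.6] y [-19.   -0.6  18.3] z(x,y,1) [ 3.00000e-04 -3.90000e-03  6.11145e+01] 5380
60 [-18.4  17.7] 61.2
80 [-18.4  17.8] 61.1
100 [-18.4  17.7] 61.1
at [391.3 247.1 140.1] [-3.141 -0.    -0.12 ] t 26.7
[-0.0047, -0.0042, 0.2856, -0.0, -0.0001, -0.0002, 1.0] rows>= 1.4 
[0.4, 0.0001, 0.0, 0.0, 0.0, 0.0, 1.0] rows>= 2.0
```

>>> {"op": "play_rows", "data": {"motion": [[[-0.005, -0.004, 0.1, 0, 0, 0, -1], [-0.005, -0.004, 0.2, 0, 0, 0, -1], [-0.005, -0.004, 0.29, 0, 0, 0, -1], [-0.005, -0.004, 0.29, 0, 0, 0, -1], [-0.005, -0.004, 0.29, 0, 0, 0, -1], [-0.005, -0.004, 0.29, 0, 0, 0, -1]]]}}

```text
time_s: 27.3
ee_pos: [0.3901, 0.2493, 0.0682]
eef_rot: [-3.141, -0.001, -0.119]
force: [-0.2, -0.9, -2.3]
grip_width: 0.0173
grip_force: 60.0
```

>>> {"op": "play_rows", "data": {"motion": [[[0.05, 0, 0, 0, 0, 0, -1], [0.1, 0, 0, 0, 0, 0, -1], [0.15, 0, 0, 0, 0, 0, -1], [0.2, 0, 0, 0, 0, 0, -1], [0.25, 0, 0, 0, 0, 0, -1], [0.3, 0, 0, 0, 0, 0, -1], [0.35, 0, 0, 0, 0, 0, -1], [0.4, 0, 0, 0, 0, 0, -1], [0.4, 0, 0, 0, 0, 0, -1], [0.4, 0, 0, 0, 0, 0, -1]]]}}

```text
time_s: 28.3
ee_pos: [0.4889, 0.2375, 0.067]
eef_rot: [3.141, 0.001, -0.119]
force: [-0.1, -0.1, -2.2]
grip_width: 0.0178
grip_force: 60.0
```

```bash
python3 - <<'E'
from h import *
o=get_obs();f,W=wrist();board_scan(f,W,600);print(o["force"])
R=Ro.from_euler("xyz",o["eef_rot"]).as_matrix()
print(((np.array([.574,.2263,.0])-o["ee_pos"])@R*1000).round(1))
plan((489.6,236.4,68,-.119))
E
```

```text
green ([320.0, 110.0], 6077, [574.0, 226.4], [71.8, 71.8], 83.2, [12.5, 13.6, 14.8])
green ([147.0, 191.0], 3291, [532.1, 379.6], [73.4, 73.6], 9.1, [12.5, 13.6, 14.9])
[-0.07897556 -0.12733782 -2.18564444]
[85.9  1.1 67. ]
at [488.6 237.6  67.1] [ 3.141e+00  1.000e-03 -1.180e-01] t 28.35
[0.0045, 0.0045, -0.0038, 0.0, 0.0001, 0.0001, 1.0] rows>= 0.0
```

>>> {"op": "play_rows", "data": {"motion": [[[0, 0, -0.02, 0, 0, 0, -1], [0, 0, -0.04, 0, 0, 0, -1], [0, 0, -0.08, 0, 0, 0, -1], [0, 0, -0.14, 0, 0, 0, -1], [0, 0, -0.2, 0, 0, 0, -1], [0, 0, -0.26, 0, 0, 0, -1], [0, 0, -0.32, 0, 0, 0, -1], [0, 0, -0.37, 0, 0, 0, -1], [0, 0, -0.392, 0, 0, 0, -1], [0, 0, -0.392, 0, 0, 0, -1]]]}}

```text
time_s: 29.35
ee_pos: [0.4892, 0.2378, 0.1661]
eef_rot: [-3.141, -0.001, -0.118]
force: [-0.3, -0.3, -3.7]
grip_width: 0.0171
grip_force: 60.0
```

```bash
python3 - <<'E'
from h import *
plan((471,20,165,-.06),(455,-211,165,-.0154))
E
```

```text
at [489.2 237.8 166.1] [-3.141e+00 -1.000e-03 -1.180e-01] t 29.35
[0.0307, 0.8737, 0.0038, -0.0001, -0.0002, -0.0093, 1.0] rows>= 4.4 
[-0.0085, 0.9262, 0.0, 0.0, 0.0, -0.0071, 1.0] rows>= 4.6
```

>>> {"op": "play_rows", "data": {"motion": [[[0.001, 0.03, 0, 0, 0, 0, -1], [0.003, 0.09, 0, 0, 0, -0.001, -1], [0.006, 0.18, 0, 0, 0, -0.002, -1], [0.01, 0.28, 0, 0, 0, -0.003, -1], [0.014, 0.38, 0, 0, 0, -0.004, -1], [0.017, 0.48, 0, 0, 0, -0.005, -1], [0.021, 0.58, 0, 0, 0, -0.006, -1], [0.024, 0.68, 0, 0, 0, -0.007, -1], [0.027, 0.78, 0, 0, 0, -0.008, -1], [0.031, 0.874, 0, 0, 0, -0.0093, -1]]]}}

```text
time_s: 30.35
ee_pos: [0.4701, 0.0183, 0.1646]
eef_rot: [3.141, 0.001, -0.06]
force: [0.8, 0.7, -3.0]
grip_width: 0.0177
grip_force: 60.0
```

>>> {"op": "play_rows", "data": {"motion": [[[-0.001, 0.1, 0, 0, 0, -0.001, -1], [-0.002, 0.2, 0, 0, 0, -0.002, -1], [-0.003, 0.3, 0, 0, 0, -0.0025, -1], [-0.004, 0.41, 0, 0, 0, -0.0035, -1], [-0.005, 0.52, 0, 0, 0, -0.004, -1], [-0.006, 0.63, 0, 0, 0, -0.005, -1], [-0.007, 0.74, 0, 0, 0, -0.006, -1], [-0.008, 0.83, 0, 0, 0, -0.0065, -1], [-0.0085, 0.9, 0, 0, 0, -0.007, -1], [-0.0085, 0.926, 0, 0, 0, -0.007, -1]]]}}

```text
time_s: 31.35
ee_pos: [0.4541, -0.2125, 0.1645]
eef_rot: [-3.141, 0.001, -0.017]
force: [-0.1, -0.1, -2.7]
grip_width: 0.0179
grip_force: 60.0
```

>>> {"op": "play_rows", "data": {"motion": [[[0, 0, 0.04, 0, 0, 0, -1], [0, 0, 0.08, 0, 0, 0, -1], [0, 0, 0.12, 0, 0, 0, -1], [0, 0, 0.16, 0, 0, 0, -1], [0, 0, 0.175, 0, 0, 0, -1], [0, 0, 0.175, 0, 0, 0, -1], [0, 0, 0.175, 0, 0, 0, -1]]]}}

```text
time_s: 32.05
ee_pos: [0.4551, -0.2111, 0.1218]
eef_rot: [3.141, -0.0, -0.016]
force: [0.3, 0.5, -2.5]
grip_width: 0.0176
grip_force: 60.0
```

```bash
python3 - <<'E'
from h import *
o=get_obs();f,W=wrist();brd(f,W,1,62.5);bayerr(f,W,1);print(o["force"]);save("w7",f)
plan((455,-211,113,-.0154))
E
```

```text
board ((541.572021484375, -214.03790283203125), (71.7703857421875, 71.41146087646484), 88.9491195678711) err [ 0.8 -0.7] 5645
bay 1 ([321.0, 110.0], 5877, [543.4, -214.1], [71.8, 75.1], 89.0, [63.1, 64.2, 65.4]) err [ 2.6 -0.8]
rib -50 -262.4 298
rib 50 -163.1 311
[ 0.30037625  0.48896328 -2.48606693]
at [ 455.1 -211.2  121.9] [ 3.141e+00 -1.000e-03 -1.600e-02] t 32.1
[-0.0006, -0.0009, 0.0357, 0.0001, -0.0001, -0.0001, 1.0] rows>= 0.2
```

View pics/w7.png

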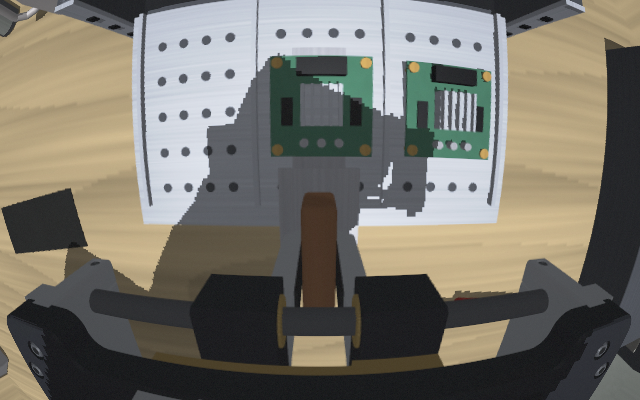

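>>> {"op": "play_rows", "data": {"motion": [[[0, -0.002, 0.008, 0, 0, 0, -1], [0, -0.002, 0.016, 0, 0, 0, -1], [0, -0.002, 0.024, 0, 0, 0, -1], [0, -0.002, 0.032, 0, 0, 0, -1], [0, -0.002, 0.038, 0, 0, 0, -1], [0, -0.002, 0.038, 0, 0, 0, -1], [0, -0.002, 0.038, 0, 0, 0, -1]]]}}

```text
time_s: 32.8
ee_pos: [0.4549, -0.2107, 0.1121]
eef_rot: [3.142, -0.0, -0.016]
force: [-0.8, -0.4, -1.9]
grip_width: 0.0177
grip_force: 60.0
```

```bash
python3 - <<'E'
from h import *
o=get_obs();f,W=wrist();brd(f,W,1,58);print(o["ee_pos"],o["force"])
E
```

```text
board ((541.3582763671875, -213.55056762695312), (71.72248840332031, 71.29672241210938), 89.10114288330078) err [ 0.6 -0.3] 5767
[ 0.45494914 -0.21069112  0.11206117] [-0.7923673  -0.44734613 -1.87962427]
```

>>> {"op": "play_rows", "data": {"motion": [[[-0.04, 0, 0, 0, 0, 0, -1], [-0.08, 0, 0, 0, 0, 0, -1], [-0.13, 0, 0, 0, 0, 0, -1], [-0.18, 0, 0, 0, 0, 0, -1], [-0.23, 0, 0, 0, 0, 0, -1], [-0.28, 0, 0, 0, 0, 0, -1], [-0.33, 0, 0, 0, 0, 0, -1], [-0.38, 0, 0, 0, 0, 0, -1], [-0.43, 0, 0, 0, 0, 0, -1], [-0.44, 0, 0, 0, 0, 0, -1]]]}}

```text
time_s: 33.85
ee_pos: [0.3437, -0.2089, 0.112]
eef_rot: [-3.141, 0.0, -0.016]
force: [0.4, -0.2, -2.3]
grip_width: 0.0181
grip_force: 60.0
```

```bash
python3 - <<'E'
from h import *
c=camera("top");W=world(c);board_scan(c["frame"],W)
plan((370,10,160,.05),(365,200,160,.1),(348.6,348.4,140,.168))
E
```

```text
green ([396.0, 194.0], 370, [541.2, -213.9], [72.3, 72.1], 0.4, [52.0, 58.3, 64.6])
green ([429.0, 194.0], 376, [541.5, -314.0], [76.6, 75.3], 87.5, [47.1, 57.6, 64.7])
green ([203.0, 197.0], 347, [533.9, 381.1], [77.7, 75.3], 9.9, [4.8, 12.6, 19.3])
at [ 344.1 -209.   112.2] [ 3.141 -0.    -0.017] t 33.9
[0.089, -0.8776, -0.1915, 0.0, -0.0, -0.0106, 1.0] rows>= 4.5 
[0.018, -0.76, -0.0, -0.0, 0.0, -0.008, 1.0] rows>= 3.8 
[-0.006, -0.5972, 0.08, 0.0, 0.0, -0.0108, 1.0] rows>= 3.0
```

>>> {"op": "play_rows", "data": {"motion": [[[0, 0, -0.19, 0, 0, 0, -1], [0.089, -0.3, -0.19, 0, 0, -0.004, -1], [0.089, -0.878, -0.19, 0, 0, -0.0106, -1], [0.089, -0.878, -0.19, 0, 0, -0.0106, -1], [0.089, -0.878, -0.19, 0, 0, -0.0106, -1], [0.089, -0.878, -0.19, 0, 0, -0.0106, -1], [0.089, -0.878, -0.19, 0, 0, -0.0106, -1], [0.089, -0.878, -0.19, 0, 0, -0.0106, -1]]]}}

```text
time_s: 34.7
ee_pos: [0.3709, 0.0104, 0.1596]
eef_rot: [3.141, -0.0, 0.052]
force: [0.1, -0.1, -1.8]
grip_width: 0.0177
grip_force: 60.0
```

>>> {"op": "play_rows", "data": {"motion": [[[0.018, -0.76, 0, 0, 0, -0.008, -1], [0.018, -0.76, 0, 0, 0, -0.008, -1], [0.018, -0.76, 0, 0, 0, -0.008, -1], [0.018, -0.76, 0, 0, 0, -0.008, -1], [0.018, -0.76, 0, 0, 0, -0.008, -1], [0.018, -0.76, 0, 0, 0, -0.008, -1]]]}}

```text
time_s: 35.3
ee_pos: [0.3657, 0.1998, 0.1592]
eef_rot: [3.141, 0.001, 0.101]
force: [-0.5, -0.2, -2.9]
grip_width: 0.0176
grip_force: 60.0
```

>>> {"op": "play_rows", "data": {"motion": [[[-0.006, -0.597, 0.08, 0, 0, -0.0108, -1], [-0.006, -0.597, 0.08, 0, 0, -0.0108, -1], [-0.006, -0.597, 0.08, 0, 0, -0.0108, -1], [-0.006, -0.597, 0.08, 0, 0, -0.0108, -1], [-0.006, -0.597, 0.08, 0, 0, -0.0108, -1], [-0.006, -0.597, 0.08, 0, 0, -0.0108, -1], [-0.006, -0.597, 0.08, 0, 0, -0.0108, -1], [-0.006, -0.597, 0.08, 0, 0, -0.0108, -1]]]}}

```text
time_s: 36.1
ee_pos: [0.3496, 0.3476, 0.1399]
eef_rot: [-3.141, -0.001, 0.167]
force: [-0.4, -0.2, -2.7]
grip_width: 0.018
grip_force: 60.0
```

```bash
python3 - <<'E'
from h import *
o=get_obs();f,W=wrist();board_scan(f,W,300);lifter_scan(f,W,o)
plan((348.6,348.4,67.7,.168),(447.2,365.1,67.7,.168))
E
```

```text
green ([317.0, 25.0], 2072, [517.8, 377.4], [45.9, 71.4], 9.6, [12.3, 13.5, 14.9])
blade x [ 21.3 128.1] y [-18.8   0.2  18.5] z(x,y,1) [4.00000e-04 1.00000e-03 6.04514e+01] 5478
60 [-18.1  17.9] 60.5
80 [-18.2  17.9] 60.5
100 [-18.1  18.4] 60.5
at [349.4 347.8 139.9] [-3.141 -0.     0.167] t 36.15
[-0.0031, -0.0028, 0.2887, -0.0, -0.0001, -0.0001, 1.0] rows>= 1.4 
[0.4, 0.0001, 0.0, 0.0, 0.0, 0.0, 1.0] rows>= 2.0
```

>>> {"op": "play_rows", "data": {"motion": [[[-0.003, -0.003, 0.1, 0, 0, 0, -1], [-0.003, -0.003, 0.2, 0, 0, 0, -1], [-0.003, -0.003, 0.291, 0, 0, 0, -1], [-0.003, -0.003, 0.291, 0, 0, 0, -1], [-0.003, -0.003, 0.291, 0, 0, 0, -1], [-0.003, -0.003, 0.291, 0, 0, 0, -1]]]}}

```text
time_s: 36.75
ee_pos: [0.3486, 0.3493, 0.0679]
eef_rot: [-3.141, -0.001, 0.169]
force: [0.5, -0.2, -2.2]
grip_width: 0.0175
grip_force: 60.0
```

>>> {"op": "play_rows", "data": {"motion": [[[0.05, 0, 0, 0, 0, 0, -1], [0.1, 0, 0, 0, 0, 0, -1], [0.15, 0, 0, 0, 0, 0, -1], [0.2, 0, 0, 0, 0, 0, -1], [0.25, 0, 0, 0, 0, 0, -1], [0.3, 0, 0, 0, 0, 0, -1], [0.35, 0, 0, 0, 0, 0, -1], [0.4, 0, 0, 0, 0, 0, -1], [0.4, 0, 0, 0, 0, 0, -1], [0.4, 0, 0, 0, 0, 0, -1]]]}}

```text
time_s: 37.75
ee_pos: [0.4469, 0.3657, 0.0664]
eef_rot: [3.141, 0.001, 0.168]
force: [0.5, 0.4, -3.0]
grip_width: 0.0172
grip_force: 60.0
```

```bash
python3 - <<'E'
from h import *
o=get_obs();f,W=wrist();board_scan(f,W,600);print(o["force"])
R=Ro.from_euler("xyz",o["eef_rot"]).as_matrix()
print(((np.array([.531,.3793,.0])-o["ee_pos"])@R*1000).round(1))
plan((447.2,365.1,67.2,.168))
E
```

```text
green ([319.0, 111.0], 6083, [531.1, 379.8], [71.9, 71.9], 9.3, [12.4, 13.6, 14.7])
[ 0.4929699   0.38011408 -2.96960152]
[85.3  0.7 66.4]
at [446.6 365.7  66.5] [3.141e+00 1.000e-03 1.690e-01] t 37.8
[0.0021, 0.0029, -0.0027, 0.0, 0.0001, 0.0001, 1.0] rows>= 0.0
```

>>> {"op": "play_rows", "data": {"motion": [[[0, 0, -0.02, 0, 0, 0, -1], [0, 0, -0.04, 0, 0, 0, -1], [0, 0, -0.08, 0, 0, 0, -1], [0, 0, -0.14, 0, 0, 0, -1], [0, 0, -0.2, 0, 0, 0, -1], [0, 0, -0.26, 0, 0, 0, -1], [0, 0, -0.32, 0, 0, 0, -1], [0, 0, -0.37, 0, 0, 0, -1], [0, 0, -0.392, 0, 0, 0, -1], [0, 0, -0.392, 0, 0, 0, -1]]]}}

```text
time_s: 38.8
ee_pos: [0.4469, 0.3661, 0.1658]
eef_rot: [-3.141, -0.001, 0.169]
force: [0.1, -0.9, -3.5]
grip_width: 0.0178
grip_force: 60.0
```

```bash
python3 - <<'E'
from h import *
plan((450,130,164,.08),(456.9,-111.7,164,-.0154))
E
```

```text
at [446.9 366.1 165.8] [-3.141e+00 -1.000e-03  1.690e-01] t 38.8
[-0.1466, 0.933, 0.0064, -0.0001, -0.0002, 0.0141, 1.0] rows>= 4.7 
[-0.0497, 0.9659, 0.0, 0.0, -0.0, 0.0152, 1.0] rows>= 4.8
```

>>> {"op": "play_rows", "data": {"motion": [[[-0.005, 0.03, 0, 0, 0, 0, -1], [-0.014, 0.09, 0, 0, 0, 0.001, -1], [-0.028, 0.18, 0, 0, 0, 0.002, -1], [-0.044, 0.28, 0, 0, 0, 0.004, -1], [-0.06, 0.38, 0, 0, 0, 0.0055, -1], [-0.077, 0.49, 0, 0, 0, 0.007, -1], [-0.094, 0.6, 0, 0, 0, 0.009, -1], [-0.112, 0.71, 0, 0, 0, 0.0105, -1], [-0.129, 0.82, 0, 0, 0, 0.0125, -1], [-0.1466, 0.933, 0, 0, 0, 0.0141, -1]]]}}

```text
time_s: 39.8
ee_pos: [0.449, 0.1278, 0.1643]
eef_rot: [3.141, 0.001, 0.079]
force: [0.6, 0.5, -2.9]
grip_width: 0.0174
grip_force: 60.0
```

>>> {"op": "play_rows", "data": {"motion": [[[-0.006, 0.11, 0, 0, 0, 0.002, -1], [-0.012, 0.22, 0, 0, 0, 0.0035, -1], [-0.017, 0.33, 0, 0, 0, 0.005, -1], [-0.023, 0.44, 0, 0, 0, 0.007, -1], [-0.028, 0.55, 0, 0, 0, 0.009, -1], [-0.034, 0.66, 0, 0, 0, 0.0105, -1], [-0.04, 0.77, 0, 0, 0, 0.012, -1], [-0.045, 0.87, 0, 0, 0, 0.0137, -1], [-0.0485, 0.94, 0, 0, 0, 0.0148, -1], [-0.0497, 0.966, 0, 0, 0, 0.0152, -1]]]}}

```text
time_s: 40.8
ee_pos: [0.4558, -0.1137, 0.1644]
eef_rot: [3.142, 0.001, -0.018]
force: [-0.9, 0.1, -2.7]
grip_width: 0.0176
grip_force: 60.0
```

>>> {"op": "play_rows", "data": {"motion": [[[0, 0, 0.04, 0, 0, 0, -1], [0, 0, 0.08, 0, 0, 0, -1], [0, 0, 0.12, 0, 0, 0, -1], [0, 0, 0.16, 0, 0, 0, -1], [0, 0, 0.175, 0, 0, 0, -1], [0, 0, 0.175, 0, 0, 0, -1], [0, 0, 0.175, 0, 0, 0, -1]]]}}

```text
time_s: 41.5
ee_pos: [0.4569, -0.1118, 0.1212]
eef_rot: [3.142, -0.0, -0.015]
force: [0.2, 0.2, -2.8]
grip_width: 0.0172
grip_force: 60.0
```

```bash
python3 - <<'E'
from h import *
o=get_obs();f,W=wrist();brd(f,W,0,63);bayerr(f,W,0);print(o["force"])
plan((456.9,-111.7,112,-.0154))
E
```

```text
board ((543.3221435546875, -114.17782592773438), (71.30015563964844, 70.85052490234375), 89.16944885253906) err [ 1.  -0.9] 5606
bay 0 ([320.0, 110.0], 5899, [543.5, -114.0], [71.8, 71.8], 89.1, [63.6, 64.7, 65.9]) err [ 1.2 -0.7]
rib -50 -162.4 309
rib 50 -63.3 312
[ 0.18007383  0.18292347 -2.83607326]
at [ 457.  -111.9  121.4] [ 3.141e+00 -1.000e-03 -1.500e-02] t 41.55
[-0.0003, -0.0008, 0.0375, 0.0, -0.0001, 0.0, 1.0] rows>= 0.2
```

>>> {"op": "play_rows", "data": {"motion": [[[-0.002, -0.003, 0.008, 0, 0, 0, -1], [-0.002, -0.003, 0.016, 0, 0, 0, -1], [-0.002, -0.003, 0.024, 0, 0, 0, -1], [-0.002, -0.003, 0.032, 0, 0, 0, -1], [-0.002, -0.003, 0.0375, 0, 0, 0, -1], [-0.002, -0.003, 0.0375, 0, 0, 0, -1], [-0.002, -0.003, 0.0375, 0, 0, 0, -1]]]}}

```text
time_s: 42.25
ee_pos: [0.4563, -0.1112, 0.1117]
eef_rot: [3.142, -0.0, -0.015]
force: [-0.7, 0.1, -1.8]
grip_width: 0.0178
grip_force: 60.0
```

```bash
python3 - <<'E'
from h import *
o=get_obs();f,W=wrist();brd(f,W,0,58);print(o["ee_pos"],o["force"])
E
```

```text
board ((542.6874389648438, -113.52690887451172), (71.50366973876953, 71.26956939697266), 88.89466857910156) err [ 0.4 -0.2] 5880
[ 0.45629095 -0.11115235  0.11169512] [-0.66758306  0.06128855 -1.7937928 ]
```

>>> {"op": "play_rows", "data": {"motion": [[[-0.04, 0, 0, 0, 0, 0, -1], [-0.08, 0, 0, 0, 0, 0, -1], [-0.13, 0, 0, 0, 0, 0, -1], [-0.18, 0, 0, 0, 0, 0, -1], [-0.23, 0, 0, 0, 0, 0, -1], [-0.28, 0, 0, 0, 0, 0, -1], [-0.33, 0, 0, 0, 0, 0, -1], [-0.38, 0, 0, 0, 0, 0, -1], [-0.43, 0, 0, 0, 0, 0, -1], [-0.44, 0, 0, 0, 0, 0, -1]]]}}

```text
time_s: 43.3
ee_pos: [0.345, -0.1094, 0.1117]
eef_rot: [-3.142, 0.0, -0.016]
force: [-0.6, -0.3, -1.4]
grip_width: 0.0174
grip_force: 60.0
```

```bash
python3 - <<'E'
from h import *
c=camera("top");W=world(c);board_scan(c["frame"],W)
c=camera("side");W=world(c);board_scan(c["frame"],W)
plan((346,-50,160,.3),(400,80,160,1.1),(433.3,131.3,110,1.70))
E
```

```text
green ([426.0, 183.0], 350, [575.2, -306.6], [74.3, 73.7], 88.7, [52.2, 58.4, 65.3])
green ([363.0, 193.0], 360, [544.6, -114.1], [70.6, 75.3], 89.8, [52.1, 57.6, 63.2])
green ([396.0, 193.0], 369, [540.8, -214.0], [71.9, 72.4], 89.6, [51.7, 57.5, 64.0])
green ([310.0, 140.0], 146, [575.1, -303.8], [71.6, 69.0], 89.3, [54.7, 57.6, 60.8])
green ([316.0, 160.0], 177, [541.0, -210.1], [76.5, 68.5], 86.1, [54.8, 57.8, 61.2])
green ([311.0, 182.0], 214, [542.1, -111.9], [74.8, 68.9], 87.3, [55.1, 57.6, 61.3])
at [ 346.1 -109.5  111.8] [ 3.141e+00 -1.000e-03 -1.600e-02] t 43.4
[-0.004, -0.2381, -0.1927, 0.0, -0.0001, -0.0502, 1.0] rows>= 2.1 
[0.36, -0.4329, -0.0, 0.0, 0.0, -0.1273, 1.0] rows>= 5.3 
[0.2433, 0.0256, 0.2, 0.0, 0.0, -0.0955, 1.0] rows>= 4.0
```

```bash
python3 - <<'E'
from h import *
plan((385,-303,140,-.0154))
E
```

```text
at [ 346.1 -109.5  111.8] [ 3.141e+00 -1.000e-03 -1.600e-02] t 43.4
[0.1677, 0.7713, -0.1124, 0.0, -0.0001, -0.0, 1.0] rows>= 4.0
```

>>> {"op": "play_rows", "data": {"motion": [[[0, 0, -0.112, 0, 0, 0, -1], [0.05, 0.2, -0.112, 0, 0, 0, -1], [0.1, 0.4, -0.112, 0, 0, 0, -1], [0.168, 0.6, -0.112, 0, 0, 0, -1], [0.168, 0.771, -0.112, 0, 0, 0, -1], [0.168, 0.771, -0.112, 0, 0, 0, -1], [0.168, 0.771, -0.112, 0, 0, 0, -1], [0.168, 0.771, -0.112, 0, 0, 0, -1]]]}}

```text
time_s: 44.2
ee_pos: [0.3854, -0.3021, 0.1394]
eef_rot: [-3.141, 0.0, -0.015]
force: [-0.5, -0.7, -1.7]
grip_width: 0.0178
grip_force: 60.0
```

```bash
python3 - <<'E'
from h import *
o=get_obs();f,W=wrist();board_scan(f,W,300);lifter_scan(f,W,o);bayerr(f,W,2)
save("w8",f)
plan((385,-303,112,-.0154))
E
```

```text
green ([211.0, 41.0], 3253, [538.6, -214.0], [73.1, 67.6], 88.7, [57.2, 58.5, 59.8])
green ([321.0, 12.0], 1844, [549.8, -306.3], [71.5, 22.9], 88.9, [57.2, 58.5, 59.7])
green ([117.0, 54.0], 2191, [542.7, -107.5], [86.5, 72.6], 89.0, [57.1, 58.5, 59.8])
blade x [ 21.4 128.9] y [-18.9   0.1  18.3] z(x,y,1) [ 1.60000e-02 -4.80000e-03  5.81572e+01] 5578
60 [-18.2  17.8] 59.5
80 [-18.2  17.7] 59.5
100 [-18.2  18.3] 59.5
bay 2 ([321.0, 12.0], 1844, [549.8, -306.3], [71.5, 22.9], 88.9, [57.2, 58.5, 59.7]) err [10.6  6.9]
rib -50 -362.6 269
rib 50 -263.2 260
at [ 385.5 -301.9  139.6] [-3.141  0.    -0.014] t 44.25
[-0.0018, 0.0044, 0.1105, -0.0, 0.0, 0.0002, 1.0] rows>= 0.6
```

View pics/w8.png

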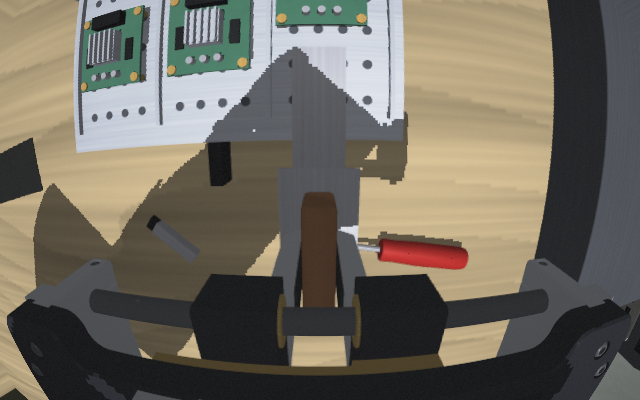

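>>> {"op": "play_rows", "data": {"motion": [[[0, 0.008, 0.05, 0, 0, 0, -1], [0, 0.008, 0.1, 0, 0, 0, -1], [0, 0.008, 0.114, 0, 0, 0, -1], [0, 0.008, 0.114, 0, 0, 0, -1], [0, 0.008, 0.114, 0, 0, 0, -1]]]}}

```text
time_s: 44.75
ee_pos: [0.3854, -0.3048, 0.1112]
eef_rot: [-3.142, -0.0, -0.015]
force: [-0.4, -0.5, -1.8]
grip_width: 0.0176
grip_force: 60.0
```

>>> {"op": "play_rows", "data": {"motion": [[[0.05, 0, 0, 0, 0, 0, -1], [0.1, 0, 0, 0, 0, 0, -1], [0.15, 0, 0, 0, 0, 0, -1], [0.2, 0, 0, 0, 0, 0, -1], [0.25, 0, 0, 0, 0, 0, -1], [0.3, 0, 0, 0, 0, 0, -1], [0.35, 0, 0, 0, 0, 0, -1], [0.39, 0, 0, 0, 0, 0, -1], [0.415, 0, 0, 0, 0, 0, -1], [0.415, 0, 0, 0, 0, 0, -1]]]}}

```text
time_s: 45.75
ee_pos: [0.4896, -0.3063, 0.111]
eef_rot: [-3.142, 0.0, -0.015]
force: [0.2, -0.1, -0.9]
grip_width: 0.0178
grip_force: 60.0
```

```bash
python3 - <<'E'
from h import *
o=get_obs();f,W=wrist();brd(f,W,2,58.5);print(o["force"])
plan((489.2,-305.5,111.1,-.0154))
E
```

```text
board ((574.2134399414062, -306.48052978515625), (69.47645568847656, 71.73377990722656), 0.11302268505096436) err [35.   6.7] 5914
[ 0.19577515 -0.07212799 -0.87072084]
at [ 489.1 -306.3  110.9] [-3.141  0.    -0.015] t 45.8
[0.0004, -0.0032, -0.0008, -0.0, 0.0001, 0.0001, 1.0] rows>= 0.0
```

>>> {"op": "play_rows", "data": {"motion": [[[0, 0, -0.015, 0, 0, 0, -1], [0, 0, -0.03, 0, 0, 0, -1], [0, 0, -0.05, 0, 0, 0, -1], [-0.01, 0.004, -0.055, 0, 0, 0, -1], [-0.04, 0.009, -0.055, 0, 0, 0, -1], [-0.08, 0.018, -0.055, 0, 0, 0, -1], [-0.12, 0.026, -0.055, 0, 0, 0, -1], [-0.14, 0.029, -0.055, 0, 0, 0, -1], [-0.14, 0.029, -0.055, 0, 0, 0, -1], [-0.14, 0.029, -0.055, 0, 0, 0, -1]]]}}

```text
time_s: 46.8
ee_pos: [0.4539, -0.3132, 0.125]
eef_rot: [3.141, -0.0, -0.016]
force: [-0.4, -0.5, -2.9]
grip_width: 0.0178
grip_force: 60.0
```

```bash
python3 - <<'E'
from h import *
o=get_obs();f,W=wrist();brd(f,W,2,67);bayerr(f,W,2);print(o["force"],o["ee_pos"])
E
```

```text
board ((540.4893188476562, -313.4363098144531), (71.2703857421875, 71.09637451171875), 89.42012023925781) err [ 1.3 -0.2] 5665
bay 2 ([318.0, 110.0], 5865, [540.5, -313.4], [71.3, 71.1], 89.4, [67.3, 68.5, 69.7]) err [ 1.3 -0.2]
rib -50 -362.7 299
rib 50 -263.4 309
[-0.43594304 -0.54994467 -2.90264952] [ 0.45393106 -0.3132015   0.12501266]
```

>>> {"op": "play_rows", "data": {"motion": [[[-0.003, 0, 0.015, 0, 0, 0, -1], [-0.003, 0, 0.03, 0, 0, 0, -1], [-0.003, 0, 0.04, 0, 0, 0, -1], [-0.003, 0, 0.05, 0, 0, 0, -1], [-0.003, 0, 0.056, 0, 0, 0, -1], [-0.003, 0, 0.056, 0, 0, 0, -1], [-0.003, 0, 0.056, 0, 0, 0, -1]]]}}

```text
time_s: 47.55
ee_pos: [0.4532, -0.3131, 0.111]
eef_rot: [3.142, -0.0, -0.015]
force: [0.9, 0.0, -1.9]
grip_width: 0.0175
grip_force: 60.0
```

>>> {"op": "play_rows", "data": {"motion": [[[-0.04, 0, 0, 0, 0, 0, -1], [-0.08, 0, 0, 0, 0, 0, -1], [-0.13, 0, 0, 0, 0, 0, -1], [-0.18, 0, 0, 0, 0, 0, -1], [-0.23, 0, 0, 0, 0, 0, -1], [-0.28, 0, 0, 0, 0, 0, -1], [-0.33, 0, 0, 0, 0, 0, -1], [-0.38, 0, 0, 0, 0, 0, -1], [-0.43, 0, 0, 0, 0, 0, -1], [-0.44, 0, 0, 0, 0, 0, -1]]]}}

```text
time_s: 48.55
ee_pos: [0.3419, -0.3114, 0.1109]
eef_rot: [-3.142, 0.0, -0.016]
force: [-0.1, -0.3, -3.2]
grip_width: 0.0178
grip_force: 60.0
```

```bash
python3 - <<'E'
from h import *
c=camera("top");W=world(c);board_scan(c["frame"],W)
c=camera("side");W=world(c);board_scan(c["frame"],W)
plan((350,-130,150,.2),(400,60,150,1.),(433.3,131.3,110,1.70))
E
```

```text
green ([363.0, 193.0], 366, [544.8, -113.8], [75.1, 71.2], 0.4, [52.0, 58.0, 64.2])
green ([396.0, 194.0], 366, [541.1, -214.1], [72.0, 72.0], 89.9, [52.2, 58.0, 64.0])
green ([429.0, 194.0], 372, [539.7, -314.9], [74.3, 72.9], 87.9, [51.6, 58.0, 64.9])
green ([321.0, 140.0], 148, [539.3, -310.3], [74.5, 68.0], 87.5, [54.7, 57.6, 60.3])
green ([316.0, 159.0], 171, [541.3, -210.4], [74.0, 68.9], 89.4, [54.8, 58.2, 61.7])
green ([311.0, 182.0], 212, [542.8, -111.0], [76.1, 69.5], 89.0, [54.4, 57.6, 61.1])
at [ 342.9 -311.6  111. ] [ 3.141 -0.    -0.016] t 48.65
[0.0168, -0.7266, -0.156, 0.0, -0.0, -0.0344, 1.0] rows>= 3.7 
[0.347, -0.7051, -0.0, -0.0, 0.0, -0.1273, 1.0] rows>= 5.3 
[0.312, -0.042, 0.16, 0.0, 0.0, -0.1114, 1.0] rows>= 4.7
```

>>> {"op": "play_rows", "data": {"motion": [[[0, 0, -0.156, 0, 0, 0, -1], [0.017, -0.3, -0.156, 0, 0, -0.015, -1], [0.017, -0.727, -0.156, 0, 0, -0.0344, -1], [0.017, -0.727, -0.156, 0, 0, -0.0344, -1], [0.017, -0.727, -0.156, 0, 0, -0.0344, -1], [0.017, -0.727, -0.156, 0, 0, -0.0344, -1], [0.017, -0.727, -0.156, 0, 0, -0.0344, -1]]]}}

```text
time_s: 49.35
ee_pos: [0.3508, -0.1296, 0.1502]
eef_rot: [3.141, -0.001, 0.203]
force: [0.3, -0.6, -2.0]
grip_width: 0.0174
grip_force: 60.0
```

>>> {"op": "play_rows", "data": {"motion": [[[0.347, -0.705, 0, 0, 0, -0.1273, -1], [0.347, -0.705, 0, 0, 0, -0.1273, -1], [0.347, -0.705, 0, 0, 0, -0.1273, -1], [0.347, -0.705, 0, 0, 0, -0.1273, -1], [0.347, -0.705, 0, 0, 0, -0.1273, -1], [0.347, -0.705, 0, 0, 0, -0.1273, -1], [0.347, -0.705, 0, 0, 0, -0.1273, -1], [0.347, -0.705, 0, 0, 0, -0.1273, -1]]]}}

```text
time_s: 50.15
ee_pos: [0.4005, 0.0596, 0.1498]
eef_rot: [-3.142, 0.0, 0.998]
force: [-0.1, -0.7, -2.6]
grip_width: 0.0176
grip_force: 60.0
```

>>> {"op": "play_rows", "data": {"motion": [[[0.312, -0.042, 0.16, 0, 0, -0.1114, -1], [0.312, -0.042, 0.16, 0, 0, -0.1114, -1], [0.312, -0.042, 0.16, 0, 0, -0.1114, -1], [0.312, -0.042, 0.16, 0, 0, -0.1114, -1], [0.312, -0.042, 0.16, 0, 0, -0.1114, -1], [0.312, -0.042, 0.16, 0, 0, -0.1114, -1], [0.312, -0.042, 0.16, 0, 0, -0.1114, -1], [0.312, -0.042, 0.16, 0, 0, -0.1114, -1]]]}}

```text
time_s: 50.95
ee_pos: [0.4335, 0.1313, 0.11]
eef_rot: [3.141, -0.0, 1.697]
force: [-0.5, 0.5, -2.9]
grip_width: 0.0179
grip_force: 60.0
```

```bash
python3 - <<'E'
from h import *
o=get_obs();f,W=wrist();lifter_scan(f,W,o)
plan((433.3,131.3,66,1.70))
E
```

```text
blade x [ 21.2 128.3] y [-18.1   0.8  19.1] z(x,y,1) [-9.00000e-04  2.50000e-03  5.95794e+01] 5506
60 [-17.5  18.5] 59.5
80 [-17.5  18.5] 59.5
100 [-17.5  19. ] 59.5
at [433.4 131.4 109.9] [ 3.142 -0.     1.698] t 51.0
[-0.0002, -0.0005, 0.1758, 0.0, -0.0, -0.0003, 1.0] rows>= 0.9
```

>>> {"op": "play_rows", "data": {"motion": [[[0, 0, 0.08, 0, 0, 0, -1], [0, 0, 0.15, 0, 0, 0, -1], [0, 0, 0.18, 0, 0, 0, -1], [0, 0, 0.185, 0, 0, 0, -1], [0, 0, 0.185, 0, 0, 0, -1], [0, 0, 0.185, 0, 0, 0, -1], [0, 0, 0.185, 0, 0, 0, 1], [0, 0, 0.185, 0, 0, 0, 1], [0, 0, 0.185, 0, 0, 0, 1], [0, 0, 0.185, 0, 0, 0, 1]]]}}

```text
time_s: 52.0
ee_pos: [0.4334, 0.1316, 0.0638]
eef_rot: [3.141, -0.0, 1.701]
force: [0.1, -0.7, -0.5]
grip_width: 0.046
grip_force: 0.0
```

>>> {"op": "play_rows", "data": {"motion": [[[0, 0, 0, 0, 0, 0, 1], [0, 0, 0, 0, 0, 0, 1], [0, 0, 0, 0, 0, 0, 1], [0, 0, 0, 0, 0, 0, 1], [0, 0, 0, 0, 0, 0, 1], [0, 0, -0.2, 0, 0, 0, 1], [0, 0, -0.4, 0, 0, 0, 1], [0, 0, -0.5, 0, 0, 0, 1], [0, 0, -0.5, 0, 0, 0, 1], [0, 0, -0.5, 0, 0, 0, 1]]]}}

```text
time_s: 53.0
ee_pos: [0.4332, 0.1316, 0.1884]
eef_rot: [3.141, -0.0, 1.701]
force: [0.1, 0.3, -1.0]
grip_width: 0.0939
grip_force: 0.0
```

```bash
python3 - <<'E'
from h import *
f,W=wrist();x,y,z=np.moveaxis(W,-1,0);save("w9",f)
h=cv2.cvtColor(f,cv2.COLOR_RGB2HSV)
hd=((h[...,0]<15)|(h[...,0]>170))&(h[...,1]>100)&(z>.075)&(z<.09)
[print("handle",b) for b in blobs(hd,W,50)]
pd=(f.max(2)<55)&(z<.006)&(x<.5)&(x>.36)&(y>.05)&(y<.3)
[print("pad",b) for b in blobs(pd,W,50)]
c=camera("top");board_scan(c["frame"],world(c))
plan((420,0,185,2.4),(380,-211,170,3.126))
E
```

```text
handle ([319.0, 202.0], 1338, [433.4, 132.8], [17.5, 68.6], 7.9, [81.1, 82.4, 83.5])
pad ([316.0, 129.0], 3883, [427.0, 175.1], [74.7, 190.4], 7.6, [0.1, 1.4, 2.7])
green ([363.0, 193.0], 357, [544.0, -113.9], [75.2, 72.0], 1.6, [52.5, 58.1, 65.3])
green ([396.0, 193.0], 367, [541.2, -213.8], [71.4, 72.6], 89.3, [52.4, 57.7, 64.4])
green ([429.0, 194.0], 369, [538.9, -314.9], [74.2, 71.9], 88.5, [51.4, 58.0, 65.1])
at [432.8 131.5 187.4] [-3.139  0.     1.701] t 53.1
[-0.5149, -0.1187, 0.0098, -0.0003, -0.0001, -0.1113, 1.0] rows>= 4.7 
[-0.4521, -0.7304, 0.06, 0.0, 0.0, -0.1155, 1.0] rows>= 4.8
```

View pics/w9.png

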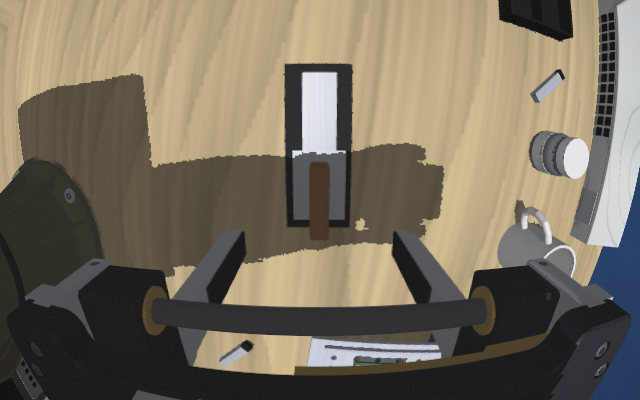

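>>> {"op": "play_rows", "data": {"motion": [[[-0.515, -0.119, 0.01, 0, 0, -0.1113, 1], [-0.515, -0.119, 0.01, 0, 0, -0.1113, 1], [-0.515, -0.119, 0.01, 0, 0, -0.1113, 1], [-0.515, -0.119, 0.01, 0, 0, -0.1113, 1], [-0.515, -0.119, 0.01, 0, 0, -0.1113, 1], [-0.515, -0.119, 0.01, 0, 0, -0.1113, 1], [-0.515, -0.119, 0.01, 0, 0, -0.1113, 1]]]}}

```text
time_s: 53.8
ee_pos: [0.4202, 0.0002, 0.1854]
eef_rot: [-3.141, -0.001, 2.397]
force: [0.6, -1.0, 0.0]
grip_width: 0.0938
grip_force: 0.0
```

>>> {"op": "play_rows", "data": {"motion": [[[-0.452, -0.73, 0.06, 0, 0, -0.1155, 1], [-0.452, -0.73, 0.06, 0, 0, -0.1155, 1], [-0.452, -0.73, 0.06, 0, 0, -0.1155, 1], [-0.452, -0.73, 0.06, 0, 0, -0.1155, 1], [-0.452, -0.73, 0.06, 0, 0, -0.1155, 1], [-0.452, -0.73, 0.06, 0, 0, -0.1155, 1], [-0.452, -0.73, 0.06, 0, 0, -0.1155, 1], [-0.452, -0.73, 0.06, 0, 0, -0.1155, 1], [-0.452, -0.73, 0.06, 0, 0, -0.1155, 1]]]}}

```text
time_s: 54.7
ee_pos: [0.3808, -0.2099, 0.1711]
eef_rot: [3.141, -0.0, 3.123]
force: [0.2, 0.3, 0.9]
grip_width: 0.0937
grip_force: 0.0
```

```bash
python3 - <<'E'
from h import *
f,W=wrist();x,y,z=np.moveaxis(W,-1,0)
t=(f.max(2)<60)&(abs(z-.042)<.006)&(x<.46)&(x>.37)&(abs(y+.21)<.03)
p=W[t];print(len(p),np.nanpercentile(p,[2,50,98],axis=0).round(4))
plan((414,-212,100,3.126),(414,-212,38,3.126))
E
```

```text
479 [[ 0.4064 -0.2182  0.0391]
 [ 0.4248 -0.2119  0.0413]
 [ 0.4451 -0.2057  0.0427]]
at [ 380.8 -209.9  171.2] [3.142 0.    3.124] t 54.75
[-0.1328, -0.0062, 0.2847, 0.0, 0.0, -0.0003, 1.0] rows>= 1.6 
[-0.0, -0.0, 0.248, 0.0, 0.0, 0.0, 1.0] rows>= 1.2
```

>>> {"op": "play_rows", "data": {"motion": [[[-0.133, -0.006, 0.15, 0, 0, 0, 1], [-0.133, -0.006, 0.3, 0, 0, 0, 1], [-0.133, -0.006, 0.45, 0, 0, 0, 1], [-0.133, -0.006, 0.533, 0, 0, 0, 1], [-0.133, -0.006, 0.533, 0, 0, 0, 1], [-0.133, -0.006, 0.533, 0, 0, 0, 1]]]}}

```text
time_s: 55.35
ee_pos: [0.4142, -0.2126, 0.0386]
eef_rot: [-3.141, 0.0, 3.125]
force: [0.7, -0.4, 0.2]
grip_width: 0.0938
grip_force: 0.0
```

>>> {"op": "play_rows", "data": {"motion": [[[0, 0, 0, 0, 0, 0, -1], [0, 0, 0, 0, 0, 0, -1], [0, 0, 0, 0, 0, 0, -1], [0, 0, 0, 0, 0, 0, -1], [0, 0, 0, 0, 0, 0, -1], [0, 0, 0, 0, 0, 0, -1], [0, 0, 0, 0, 0, 0, -1], [0, 0, 0, 0, 0, 0, -1], [0, 0, 0, 0, 0, 0, -1], [0, 0, 0, 0, 0, 0, -1]]], "grip_force": 25}}

```text
time_s: 56.35
ee_pos: [0.4137, -0.2129, 0.0379]
eef_rot: [3.142, -0.0, 3.126]
force: [0.4, -0.4, 0.1]
grip_width: 0.0173
grip_force: 0.0
```

>>> {"op": "play_rows", "data": {"motion": [[[0, 0, 0, 0, 0, 0, -1], [0, 0, 0, 0, 0, 0, -1], [0, 0, 0, 0, 0, 0, -1], [0, 0, 0, 0, 0, 0, -1]]]}}

```text
time_s: 56.75
ee_pos: [0.4137, -0.212, 0.0378]
eef_rot: [3.14, -0.0, 3.126]
force: [-0.2, 7.3, 3.0]
grip_width: 0.014
grip_force: 25.0
```

```bash
python3 - <<'E'
from h import *
o=get_obs();print(o["force"],o["grip_width"],o["ee_pos"],o["eef_rot"])
c=camera("top");board_scan(c["frame"],world(c))
E
```

```text
[-0.22559502  7.30335806  2.98125873] 0.01397853842988513 [ 0.41368581 -0.21201214  0.0378064 ] [ 3.14003558e+00 -4.93289232e-04  3.12560529e+00]
green ([363.0, 193.0], 362, [544.5, -114.6], [74.9, 71.7], 0.3, [52.5, 58.1, 63.4])
green ([396.0, 193.0], 344, [541.7, -214.2], [72.0, 72.8], 89.7, [51.2, 57.7, 63.7])
green ([429.0, 194.0], 368, [539.0, -314.8], [74.5, 71.4], 87.9, [51.6, 58.0, 65.4])
```

>>> {"op": "play_rows", "data": {"motion": [[[-0.01, 0.002, 0, 0, 0, 0, -1], [-0.03, 0.003, 0, 0, 0, 0, -1], [-0.06, 0.003, 0, 0, 0, 0, -1], [-0.1, 0.003, 0, 0, 0, 0, -1], [-0.14, 0.003, 0, 0, 0, 0, -1], [-0.18, 0.003, 0, 0, 0, 0, -1], [-0.22, 0.003, 0, 0, 0, 0, -1], [-0.26, 0.003, 0, 0, 0, 0, -1], [-0.3, 0.003, 0, 0, 0, 0, -1], [-0.34, 0.003, 0, 0, 0, 0, -1]]]}}

```text
time_s: 57.8
ee_pos: [0.4997, -0.2132, 0.0379]
eef_rot: [3.141, -0.0, 3.126]
force: [-2.9, 3.6, 3.9]
grip_width: 0.0138
grip_force: 25.0
```

>>> {"op": "play_rows", "data": {"motion": [[[-0.04, 0, 0, 0, 0, 0, -1], [-0.08, 0, 0, 0, 0, 0, -1], [-0.12, 0, 0, 0, 0, 0, -1], [-0.16, 0, 0, 0, 0, 0, -1], [-0.2, 0, 0, 0, 0, 0, -1], [-0.24, 0, 0, 0, 0, 0, -1], [-0.27, 0, 0, 0, 0, 0, -1], [-0.295, 0, 0, 0, 0, 0, -1], [-0.31, 0, 0, 0, 0, 0, -1], [-0.318, 0, 0, 0, 0, 0, -1]]]}}

```text
time_s: 58.8
ee_pos: [0.5788, -0.2142, 0.0378]
eef_rot: [3.141, -0.0, 3.126]
force: [-17.3, 5.5, 14.1]
grip_width: 0.014
grip_force: 25.0
```

>>> {"op": "play_rows", "data": {"motion": [[[-0.003, 0, 0, 0, 0, 0, -1], [-0.006, 0, 0, 0, 0, 0, -1], [-0.006, 0, 0, 0, 0, 0, -1]]]}}

```text
time_s: 59.1
ee_pos: [0.5789, -0.2143, 0.0379]
eef_rot: [3.14, -0.004, 3.126]
force: [-14.5, 6.3, 12.6]
grip_width: 0.0138
grip_force: 25.0
```

>>> {"op": "play_rows", "data": {"motion": [[[0.004, 0, 0, 0, 0, 0, -1], [0.004, 0, 0, 0, 0, 0, 1], [0.004, 0, 0, 0, 0, 0, 1], [0.004, 0, 0, 0, 0, 0, 1], [0.004, 0, 0, 0, 0, 0, 1], [0.004, 0, 0, 0, 0, 0, 1], [0.05, 0, -0.1, 0, 0, 0, 1], [0.1, 0, -0.3, 0, 0, 0, 1], [0.3, 0, -0.5, 0, 0, 0, 1], [0.5, 0, -0.6, 0, 0, 0, 1]]]}}

```text
time_s: 60.1
ee_pos: [0.4774, -0.2132, 0.1757]
eef_rot: [-3.14, 0.002, 3.126]
force: [-0.4, -0.7, 0.1]
grip_width: 0.0824
grip_force: 0.0
```

>>> {"op": "play_rows", "data": {"motion": [[[0, 0, 0, 0, 0, 0, 1], [0, 0, 0, 0, 0, 0, 1], [0, 0, 0, 0, 0, 0, 1], [0, 0, 0, 0, 0, 0, 1]]]}}

```text
time_s: 60.5
ee_pos: [0.4781, -0.2129, 0.1723]
eef_rot: [3.141, -0.002, 3.126]
force: [-0.3, 0.6, -0.0]
grip_width: 0.094
grip_force: 0.0
```

```bash
python3 - <<'E'
from h import *
f,W=wrist();x,y,z=np.moveaxis(W,-1,0);save("w10",f)
s=(abs(z-.045)<.006)&(x<.72)&(x>.5)&(f.min(2)>60)
for yy in np.arange(-.33,-.06,.04):
    q=x[s&(abs(y-yy)<.006)]
    if len(q)>5: print(round(yy,3),len(q),np.nanmin(q).round(4))
board_scan(f,W,20)
c=camera("side");board_scan(c["frame"],world(c),10)
c=camera("top");board_scan(c["frame"],world(c),10)
W=world(c);x,y,z=np.moveaxis(W,-1,0);f=c["frame"]
t=(f.max(2)<60)&(abs(z-.041)<.008)&(x<.63)&(x>.53)&(abs(y+.213)<.02)
print(np.nanpercentile(W[t],[2,50,98],axis=0).round(4),t.sum(),get_obs()["force"])
E
```

```text
-0.33 164 0.6419
-0.29 177 0.6432
-0.25 200 0.6443
-0.21 181 0.6438
-0.17 259 0.6422
-0.13 171 0.6461
-0.09 165 0.6467
green ([239.0, 360.0], 521, [679.2, -314.7], [24.8, 71.0], 0.1, [56.9, 58.2, 59.2])
green ([400.0, 357.0], 314, [677.6, -115.3], [69.9, 15.4], 88.5, [56.8, 58.2, 59.2])
green ([317.0, 361.0], 367, [679.0, -215.5], [22.4, 71.0], 1.2, [57.3, 58.3, 59.3])
green ([630.0, 242.0], 23, [-680.2, -542.2], [12.1, 33.1], 0.8, [-471.1, -460.3, -448.1])
green ([608.0, 49.0], 10, [1388.6, -1377.7], [6.0, 30.3], 83.2, [-715.1, -703.3, -684.6])
green ([608.0, 76.0], 11, [1257.8, -1376.9], [20.7, 18.0], 17.6, [-742.9, -724.2, -700.3])
green ([616.0, 156.0], 13, [865.4, -1375.0], [16.5, 31.6], 70.9, [-743.6, -721.5, -688.8])
green ([619.0, 164.0], 13, [818.4, -1377.5], [22.2, 15.1], 36.6, [-713.2, -696.5, -688.9])
green ([632.0, 378.0], 17, [-107.9, -1280.8], [20.1, 12.3], 44.5, [-610.9, -596.6, -588.4])
[[ 0.5737 -0.2204  0.0333]
 [ 0.5924 -0.2133  0.0403]
 [ 0.6117 -0.2068  0.0466]] 62 [-0.16965857 -0.26867021  1.20884461]
```

View pics/w10.png

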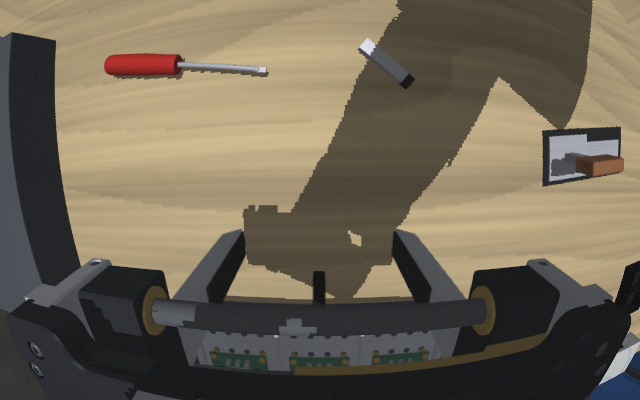

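```bash
python3 -c "
from station import workorder
print(workorder.hand_in())"
```

```text
the job is handed in; nothing more can be done
None
```

The job is handed in, though the hand-in gave no verdict: all three boards sit in their bays within about 2 mm of centre as measured, the shelf is pushed home against its stop, and the lifter is back on its outline. One board was knocked about 36 mm aside partway through, and I put it back.

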